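# Return the grinding balls to their case and shut it

## Task

The rinsed white grinding balls lie in the steel scoop: pour all six through the blue funnel into the open tube of the yellow case in which the funnel stands, and lay the scoop and the funnel in the white wash-up tray. Then close the case: press the red pad at the knee of the folding lid stay until the stay unlocks, and lower the lid, without letting it slam, until it is fully shut. Leave the other things on the bench where they stand.

Things in the scene. Friction and masses are not known exactly. Their poses are not given: they have to be found in the camera images.
- scoop_grip (a point): Where to hold the scoop: on its black handle, 20 mm wide and 18 mm high, 39 mm above the scoop's underside, 35 mm behind the bowl; the handle runs on 65 mm behind this point. Axes as the scoop: x along the handle to the spout, z up. Scoop and balls weigh about 0.18 kg.
- scoop_spout (a point): Tip of the scoop's spout, 134 mm ahead of scoop_grip and 22.5 mm lower; open between the side walls, 50 mm wide. The bowl is 66 mm wide with walls 34 mm high and a level floor; towards the spout the floor climbs 12 mm in 30 mm (22 degrees), so balls leave once it is tipped nose-down well beyond that (0.5 rad or so); if they bridge, rock it.
- scoop_mid (a point): Middle of the steel scoop (200 mm long in all), 20 mm above its underside; 54 mm ahead of scoop_grip.
- funnel_mid (a point): Middle of the loose blue funnel, on its axis, 45 mm above the stem's lower end. 90 mm high, mouth 115 mm wide, stem 41 mm outside and 36 mm inside; a shoulder 34 mm above the stem's end rests on the tube's rim. 85 g. Axes: z up the axis, x towards the lug. The mouth's rim is 45 mm above this point.
- funnel_lug (a point): Middle of the grip lug on the funnel's rim: an upright plate 11 mm thick (funnel y), 22 mm high, standing out 35 mm from the rim; 76 mm from the funnel's axis and 32 mm above funnel_mid.
- tube_mouth (a point): Centre of the upper rim of the open tube in the case, 104 mm above the bench; bore 50 mm. The funnel stands in it at the start, its stem 34 mm deep. Fixed in the case.
- tube_floor (a point): Centre of the tube's inner floor, 94 mm below tube_mouth.
- ball0_center (a point): Centre of a white ceramic ball, 18 mm across, about 12 g; six of them lie in the scoop. Tipped in all at once they may bridge in the funnel's throat; jogging the funnel in place frees them.
- ball1_center (a point): Centre of another such ball.
- ball2_center (a point): Centre of another such ball.
- ball3_center (a point): Centre of another such ball.
- ball4_center (a point): Centre of another such ball.
- ball5_center (a point): Centre of another such ball.
- lid_hinge (a point): Middle of the case's hinge line, 112 mm above the bench; the case is 200 mm deep, 260 mm along the hinge, 110 mm high, fixed to the bench. Axes: x horizontal, from the case's front to its hinge side; y along the hinge; z up.
- lid (a joint): Angle of the lid: 0 standing open (95 degrees) on its locked stay, grows as it closes, 1.66 rad fully shut. Lid 0.6 kg, slightly stiff: with the stay broken it stays put while nearly upright (below about 0.65 rad); further down it falls shut unless held.
- lid_pull (a point): Middle of the black pull on the lid's free edge: a block 40 mm wide along the hinge, 14 mm thick, standing out 42 mm from the edge; 222 mm from the hinge line. It points up when the lid is open and out of the case's front when shut. Held at its two 40 mm apart ends, it can turn between the fingers.
- stay_knee (a joint): Angle of the stay's knee: 0 locked (bent 8 mm past straight, away from the hinge), grows as the knee is pressed towards the hinge; straight at 0.21 rad, unlocked beyond it. It gives way at about 4 to 5 N and, with slight friction, stays where it is left. Pressing the pad some 25 mm clearly unlocks it.
- knee_pad (a point): Middle of the red pad (26 x 26 mm) on the knee of the folding steel stay inside the case's +y end; links 78 mm long from knee to case and from knee to lid. The pad faces up and away from the hinge at 45 degrees; press it downward and towards the hinge. The open lid stands about 65 mm beyond it. Axes as lid_hinge while locked.
- tray: White open wash-up tray, 240 (x) x 250 (y) x 36 mm high, walls and floor 4 mm; origin under its centre. Fixed.
- reagent: Bystander: glass bottle with blue cap, 68 mm wide, 135 mm high; origin under it.
- jar_a: Bystander: white jar, 60 mm wide, 85 mm high.
- jar_b: Bystander: white jar, 48 mm wide, 70 mm high.
- tape: Bystander: roll of grey tape lying flat, 90 mm wide, 45 mm high.
- dish: Bystander: Petri dish, 90 mm wide, 14 mm high.
There are look-alikes about, which are no part of the job. Leave any purple look-alike of the part that bears funnel_mid alone.

How it is judged:
On the way, in this order (a step that is already met when the one before it is completed fails the run):
1. all six balls lie in the tube and the funnel still stands in it (horizontal distance between each of ball0_center, ball1_center, ball2_center, ball3_center, ball4_center, ball5_center and tube_floor below 0.025 m and z of ball0_center in the frame of tube_floor between -0.005 and 0.085 m and z of ball1_center in the frame of tube_floor between -0.005 and 0.085 m and z of ball2_center in the frame of tube_floor between -0.005 and 0.085 m and z of ball3_center in the frame of tube_floor between -0.005 and 0.085 m and z of ball4_center in the frame of tube_floor between -0.005 and 0.085 m and z of ball5_center in the frame of tube_floor between -0.005 and 0.085 m and horizontal distance between funnel_mid and tube_mouth below 0.012 m and z of funnel_mid in the frame of tube_floor below 0.115 m), for 0.2 s.
2. scoop and funnel lie in the wash-up tray (x of scoop_mid in the frame of tray between -0.11 and 0.11 m and y of scoop_mid in the frame of tray between -0.115 and 0.115 m and z of scoop_mid in the frame of tray below 0.06 m and x of funnel_mid in the frame of tray between -0.11 and 0.11 m and y of funnel_mid in the frame of tray between -0.115 and 0.115 m and z of funnel_mid in the frame of tray below 0.09 m), for 0.2 s.
3. the stay is broken at its knee while the lid still stands (value of joint stay_knee above 0.3 rad and value of joint lid below 0.5 rad), for 0.1 s.
At the end, for the whole second after the job is handed in: All six balls lie in the open tube (within its bore, no higher than 85 mm above its floor), scoop and funnel lie inside the tray, and the lid is shut to within 0.06 rad (all of step 2 and horizontal distance between each of ball0_center, ball1_center, ball2_center, ball3_center, ball4_center, ball5_center and tube_floor below 0.025 m and z of ball0_center in the frame of tube_floor between -0.005 and 0.085 m and z of ball1_center in the frame of tube_floor between -0.005 and 0.085 m and z of ball2_center in the frame of tube_floor between -0.005 and 0.085 m and z of ball3_center in the frame of tube_floor between -0.005 and 0.085 m and z of ball4_center in the frame of tube_floor between -0.005 and 0.085 m and z of ball5_center in the frame of tube_floor between -0.005 and 0.085 m and value of joint lid above 1.6 rad); the robot touches nothing.
It fails at once if the lid slams: it closes faster than 3 rad/s (velocity of joint lid above 3 rad/s).
It fails at once if a bystander is pushed more than 40 mm from its place or tipped over (distance of any of reagent, jar_a, jar_b, tape, dish from where it was at the start of the episode above 0.04 m or angle between any of reagent, jar_a, jar_b, tape, dish's own z axis and vertical above 0.6 rad).
It also fails if it takes over 72 s, if anything falls off the work surface, if the arm or the gripper's body presses on something with over 40 N, if the wrist force passes 120 N, or if a joint passes its speed limit or range.

## Robot

A 7-joint arm with a two-finger parallel gripper is mounted at the origin on the work surface. World frame = base frame: x ahead of the robot, y to its left, z up, the work surface at z = 0. Lengths are in m, angles in rad, forces in N, time in s.
With the tool pointing down it reaches from about 0.425 to 0.925 m from the base axis. Payload 6.8 kg.
Tool frame: the origin (TCP) lies at the very end of the fingers, on their centre line; the grasp point (between the pads) lies 19 mm behind it; z points along the fingers, y is the line along which they close (so a half turn about z gives the same grasp; the last joint's range is limited). The gripper opens to 88 mm and grips with 3 to 60 N. Pads are 20 mm wide; open, the fingers measure 115 mm over their backs; the gripper's body (75 mm by 178 mm) begins 61 mm behind the grasp point.
Start: joints at [1.162, 0.477, 0.022, 1.555, -0.011, 1.109, -0.083], TCP at [0.2, -0.645, 0.191] pointing down, gripper open.
Joint ranges: [-2.96, 2.96], [-0.34, 2.1], [-1.41, 1.46], [0.24, 2.44], [-1.37, 4.51], [0.17, 1.92], [-2.96, 2.96]. Speed limits (rad/s): [2.39, 2.39, 3.14, 3.14, 3.14, 3.14, 3.14].

## Interface

Orientations are given as a unit quaternion [w, x, y, z].
In Python, from workcell import manip gives the robot as it stands. The module is installed in compiled form; this text tells all that it offers.
- The arm moves only by the tool arm_command, never from a script. Its argument "increments" is a list of rows, each a list of 3 entries, a list of its own where there are three numbers: the shift along the tool's x, y, z in cm, then the turn, a rotation vector about the tool's x, y, z in degrees, then the closure, from -1 (fully open) to 1 (shut), so that 0 is half open. A call has 1 to 12 rows; each row shifts and turns the commanded pose from where the row before left it, along the tool's axes as they then stand; what a row does not reach is not made up. A row lasts 1/8 s, in which the tool goes at most 62.5 mm and 10.7 degrees, less where a joint would pass 70% of its speed; a pose out of reach is approached as far as the arm can. A call with a gripper value outside its range is refused whole. The fingers move at their own pace and stop on an object; the grip force is fixed at half the most. Time passes only in rows, so rows that do not move let the fingers close. It gives the time, the measured TCP pose, the force, the opening and the grip force at its end, in the units of the state.
- manip.get_obs(): the state, without advancing time (a new reading comes with each control period).
- manip.read_camera(name): name is "scene" or "top" or "wrist"; returns a dict with "frame" (420x560x3 uint8, red, green, blue), "depth" (420x560 float32, m along the optical axis (not along the pixel's ray), 0 where there is no reading), "fx", "fy", "cx", "cy" (pixels), "D" ([k1, k2, p1, p2, k3] as OpenCV has them; the pictures are not rectified), "rvec" (rotation vector, rad) and "tvec" (3), from world to camera coordinates, as OpenCV has them; the wrist camera has in their place "T_tool_cam" (4x4, takes a point from camera to tool coordinates, whose origin is the TCP and whose axes are the flange's). Camera axes: x right, y down, z forward; pixel columns grow to the right and rows downward; lengths in m; the calibration is good to about 2 mm. A picture is of the moment at which its call begins: read the wrist's pose just before it.
- manip.close_job(): hands the job in; it is judged then, once.
The state is a dict: "clock": time; "q": joint angles; "joint_vel": joint speeds; "tau": joint torques, N m; "tcp_pos": TCP position; "orientation": TCP orientation; "contact_force": force on the tool from outside, world axes, zero at the start; "wrist_torque": the same for the moment, N m; "grip_width": opening from 0.0 (shut) to 1.0 (fully open); "gripper_force": force on a finger pad.
Only numpy, scipy, OpenCV 4.12 (cv2) and the standard library are available. Lean on these libraries where they do the work, as an engineer would, in place of code of your own. Each camera call takes 0.05 s, during which the arm holds its last target. There are 200 camera calls.

## Working session

There is one attempt and no reset: what is moved stays moved. The work goes in short steps, Python scripts to look and compute and a tool call to move; the robot and the scene stay as the last step left them, time stands still between calls to the robot, and variables do not carry over. Pictures are saved under pics/ and viewed, at most 10 in all, crops included, and the job is handed in when it is done.

Besides the shell and the picture viewer there is one more tool, called after "Call:" as name(argument=value, ...), one argument or row to a line, values as JSON. arm_command: Moves the arm, as the interface text tells. Its arguments: {"type":"object","properties":{"increments":{"type":"array"}},"required":["increments"]}

```bash
mkdir -p pics; cat > h.py <<'E'
import numpy as np, cv2, pickle
from workcell import manip
from scipy.spatial.transform import Rotation as R
def tool():
    o=manip.get_obs(); T=np.eye(4); w,x,y,z=o["orientation"]
    T[:3,:3]=R.from_quat([x,y,z,w]).as_matrix(); T[:3,3]=o["tcp_pos"]; return T
def cam(n):
    T=tool(); c=manip.read_camera(n)
    K=np.array([[c["fx"],0,c["cx"]],[0,c["fy"],c["cy"]],[0,0,1]])
    if n=="wrist": M=T@np.array(c["T_tool_cam"])
    else:
        Rm=cv2.Rodrigues(np.array(c["rvec"],float))[0]; M=np.eye(4); M[:3,:3]=Rm.T; M[:3,3]=-Rm.T@np.array(c["tvec"]).ravel()
    c["K"]=K; c["M"]=M; c["D"]=np.array(c["D"],float); return c
def rays(c,uv):
    p=cv2.undistortPoints(np.array(uv,float).reshape(-1,1,2),c["K"],c["D"]).reshape(-1,2)
    return np.c_[p,np.ones(len(p))]
def pts(c,uv):  # by depth
    uv=np.array(uv).reshape(-1,2); r=rays(c,uv); d=c["depth"][uv[:,1].astype(int),uv[:,0].astype(int)]
    P=r*d[:,None]; return P@c["M"][:3,:3].T+c["M"][:3,3]
def plane(c,uv,z):
    r=rays(c,uv)@c["M"][:3,:3].T; o=c["M"][:3,3]; return o+r*((z-o[2])/r[:,2])[:,None]
def cloud(c):
    h,w=c["depth"].shape; v,u=np.mgrid[:h,:w]; uv=np.c_[u.ravel(),v.ravel()]
    return pts(c,uv).reshape(h,w,3)
def save(c,f): cv2.imwrite("pics/"+f,cv2.cvtColor(c["frame"],cv2.COLOR_RGB2BGR))
E
python3 - <<'E'
from h import *
for n in("scene","top"):
    c=cam(n); save(c,n+"0.png"); pickle.dump(c,open(n+".pkl","wb")); print(c["M"].round(3))
print(manip.get_obs())
E
```

```text
[[ 0.861  0.36  -0.359  0.872]
 [ 0.508 -0.634  0.583 -0.661]
 [-0.018 -0.685 -0.729  1.027]
 [ 0.     0.     0.     1.   ]]
[[-0.007 -0.983  0.185  0.173]
 [-1.     0.006 -0.008  0.006]
 [ 0.007 -0.185 -0.983  1.588]
 [ 0.     0.     0.     1.   ]]
{'clock': 0.1, 'q': array([ 1.16190344,  0.47771022,  0.02233893,  1.55633049, -0.01144909,
        1.10931508, -0.08311546]), 'joint_vel': array([ 6.38460890e-04,  1.44016958e-03, -1.21116975e-03, -2.27987182e-03,
        5.00808696e-04, -1.36562093e-03, -7.33301987e-05]), 'tau': array([ 3.65133077e-03, -5.84094858e+01,  1.53995957e+00, -2.73314166e+01,
       -5.41784847e-02,  1.31375148e-02,  5.50907407e-05]), 'tcp_pos': array([ 0.1997836 , -0.64413654,  0.18999311]), 'orientation': array([-7.92208677e-04,  9.88709118e-01,  1.49845294e-01, -2.02076816e-04]), 'contact_force': array([ 0.82581465,  0.73057034, -0.33402438]), 'wrist_torque': array([ 0.01713667, -0.01162766, -0.02723313]), 'gripper_force': 0.0, 'grip_width': 1.0012939637742149}
```

View pics/scene0.png

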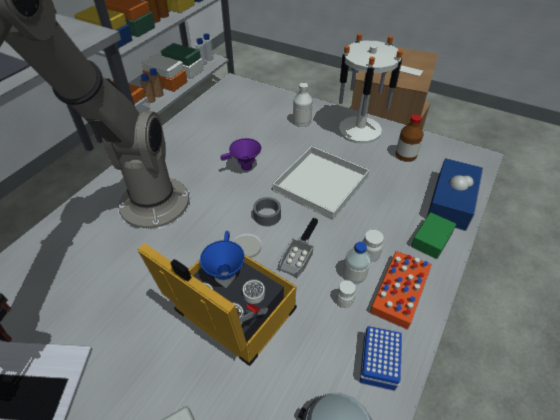

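View pics/top0.png

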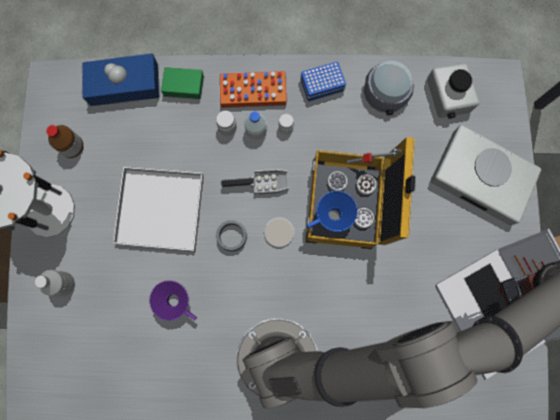

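The scene and top pictures agree. Candidates by top pixel:
- Funnel: blue (336,211) or the purple look-alike (169,300). I choose blue.
- Scoop: only the steel one with the black handle (237,182).
- Red pad: (367,157), not the red bottle cap (54,131) or the red tips in the rack.
- Tray: white (160,210), not the white box (487,172).
- Lid pull: black, (409,184).

I'll check these in one close crop and measure.

```bash
python3 - <<'E'
from h import *
c=pickle.load(open("top.pkl","rb")); s=pickle.load(open("scene.pkl","rb"))
cr=c["frame"][135:265,205:425]; cv2.imwrite("pics/crop1.png",cv2.cvtColor(cv2.resize(cr,None,fx=3.6,fy=3.6,interpolation=cv2.INTER_CUBIC),cv2.COLOR_RGB2BGR))
def comps(c,lo,hi,amin=15):
    hsv=cv2.cvtColor(c["frame"],cv2.COLOR_RGB2HSV); m=cv2.inRange(hsv,lo,hi)
    n,l,st,ce=cv2.connectedComponentsWithStats(m); return [(i,st[i],ce[i],l==i) for i in range(1,n) if st[i][4]>=amin]
for nm,c in(("top",c),("scene",s)):
    C=cloud(c)
    for lab,lo,hi in(("blue",(105,130,60),(125,255,255)),("red",(0,150,90),(4,255,255)),("yellow",(15,150,90),(28,255,255)),("black",(0,0,0),(180,255,45))):
        for i,st,ce,m in comps(c,lo,hi):
            P=C[m]; P=P[np.isfinite(P).all(1)]
            med=np.median(P,0)
            if 0.3<med[0]<0.95 and -0.5<med[1]<0.5: print(nm,lab,st,ce.round(0),med.round(3),np.percentile(P,98,axis=0).round(3),np.percentile(P,2,axis=0).round(3))
E
```

```text
top blue [  83   54   73   44 2182] [119.  76.] [0.862 0.483 0.079] [0.931 0.61  0.087] [0.805 0.385 0.072]
top blue [338  68   6  13  18] [341.  74.] [ 0.875 -0.206  0.059] [ 0.893 -0.198  0.066] [ 0.852 -0.211  0.051]
top blue [302  72  43  24 191] [319.  87.] [ 0.827 -0.128  0.057] [ 0.873 -0.083  0.067] [ 0.805 -0.211  0.046]
top blue [308  89  35  12  60] [325.  95.] [ 0.819 -0.155  0.017] [ 0.839 -0.105  0.027] [ 0.802 -0.212  0.004]
top blue [250 112  10  10  74] [254. 116.] [0.704 0.065 0.134] [0.718 0.076 0.138] [0.691 0.053 0.127]
top blue [ 307  191   50   41 1269] [336. 211.] [ 0.423 -0.169  0.138] [ 0.471 -0.1    0.161] [ 0.369 -0.217  0.08 ]
top red [363 154   9   8  55] [367. 158.] [ 0.567 -0.254  0.172] [ 0.578 -0.245  0.183] [ 0.556 -0.263  0.161]
top yellow [400 138  13 100 709] [406. 188.] [ 0.434 -0.326  0.309] [ 0.578 -0.307  0.315] [ 0.328 -0.347  0.301]
top yellow [310 151  44  70 187] [319. 177.] [ 0.537 -0.112  0.107] [ 0.605 -0.095  0.113] [ 0.408 -0.215  0.02 ]
top yellow [375 157  16  15  97] [384. 163.] [ 0.568 -0.316  0.112] [ 0.585 -0.289  0.128] [ 0.54
[... 3765 characters left out ...]
42  0.317]
scene black [198 268  25  19 178] [208. 278.] [ 0.385 -0.199  0.079] [ 0.428 -0.18   0.082] [ 0.351 -0.21   0.061]
scene black [236 270   4   8  19] [237. 273.] [ 0.445 -0.141  0.075] [ 0.451 -0.135  0.081] [ 0.436 -0.155  0.052]
scene black [242 288  42  53 464] [261. 316.] [ 0.563 -0.226  0.059] [ 0.575 -0.127  0.081] [ 0.543 -0.278  0.029]
scene black [174 307  10   9  25] [178. 311.] [ 0.348 -0.292  0.012] [ 0.362 -0.289  0.018] [ 0.331 -0.294  0.005]
scene black [240 355  17  10  32] [248. 360.] [ 0.589 -0.317  0.013] [ 0.594 -0.293  0.016] [ 0.562 -0.32   0.009]
scene black [298 408   9  12  74] [302. 414.] [ 0.759 -0.366  0.041] [ 0.769 -0.345  0.069] [ 0.752 -0.379 -0.001]
```

View pics/crop1.png

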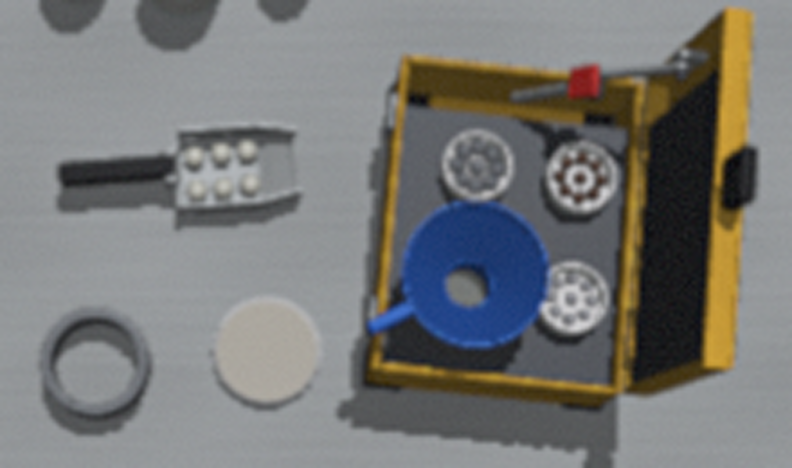

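The crop confirms it: six white balls in the scoop, spout pointing right (-y). The blue funnel stands in the case with its lug to the lower left. The red pad is on the stay, and the black pull is on the lid edge.

```bash
python3 - <<'E'
from h import *
c=pickle.load(open("top.pkl","rb")); s=pickle.load(open("scene.pkl","rb"))
out={}
for nm,c in(("top",c),("scene",s)):
    C=cloud(c); hsv=cv2.cvtColor(c["frame"],cv2.COLOR_RGB2HSV)
    # funnel rim: blue pixels near rim height
    b=cv2.inRange(hsv,(105,130,60),(125,255,255))>0
    near=(abs(C[...,0]-.42)<.12)&(abs(C[...,1]+.16)<.12)
    m=b&near&(C[...,2]>.06)
    cnt=max(cv2.findContours(m.astype(np.uint8),0,1)[0],key=cv2.contourArea).reshape(-1,2)
    P=plane(c,cnt,.160)[:,:2]
    # robust circle R=.0575
    from scipy.optimize import least_squares
    f=least_squares(lambda p:np.hypot(*(P-p).T)-.0575,P.mean(0),loss="cauchy",f_scale=.002)
    d=P-f.x; r=np.hypot(*d.T); far=d[r>.07].mean(0) if (r>.07).any() else [0,0]
    print(nm,"funnel",f.x.round(4),"lug az",np.degrees(np.arctan2(far[1],far[0])).round(1),r.max().round(3))
    # scoop handle
    k=(hsv[...,2]<60)&(abs(C[...,0]-.52)<.04)&(abs(C[...,1]-.12)<.07)&(C[...,2]>.038)
    Q=C[k]; ctr=Q.mean(0); u,sv,vt=np.linalg.svd((Q-ctr)[:,:2]); print(nm,"handle ctr",ctr.round(4),"dir",np.degrees(np.arctan2(vt[0][1],vt[0][0])).round(1),"ext",((Q-ctr)[:,:2]@vt[0]).min().round(3),((Q-ctr)[:,:2]@vt[0]).max().round(3))
    uv=cv2.findContours(k.astype(np.uint8),0,1)[0]; uv=max(uv,key=cv2.contourArea).reshape(-1,2); 
    rc=cv2.minAreaRect((plane(c,uv,.048)[:,:2]*1000).astype(np.float32)); print(" rect",rc)
    # scoop steel + balls: anything z>.012 in region
    k=(C[...,2]>.008)&(abs(C[...,0]-.52)<.06)&(C[...,1]<.09)&(C[...,1]>-.08)
    if nm=="top":
        rc=cv2.minAreaRect((C[k][:,:2]*1000).astype(np.float32)); print(" bowl",rc, C[k][:,1].min())
    # tray
    k=(C[...,2]>.025)&(C[...,2]<.045)&(abs(C[...,0]-.42)<.2)&(abs(C[...,1]-.38)<.2)
    rc=cv2.minAreaRect((C[k][:,:2]*1000).astype(np.float32)); print(" tray",rc)
    # pad
    k=((hsv[...,0]<5)|(hsv[...,0]>175))&(hsv[...,1]>140)&(hsv[...,2]>70)&(abs(C[...,0]-.567)<.04)&(abs(C[...,1]+.256)<.04)&(C[...,2]>.12)
    print(" pad",C[k].mean(0).round(4),k.sum(),C[k].min(0),C[k].max(0))
    # lid pull
    k=(hsv[...,2]<60)&(C[...,2]>.317)&(C[...,2]<.37)&(abs(C[...,0]-.45)<.05)&(abs(C[...,1]+.33)<.03)
    print(" pull",C[k].mean(0).round(4),C[k].min(0),C[k].max(0))
    # lid top edge direction
    k=(hsv[...,0]>14)&(hsv[...,0]<29)&(hsv[...,1]>140)&(C[...,2]>.30)&(C[...,2]<.33)&(abs(C[...,1]+.33)<.05)
    Q=C[k]; u,sv,vt=np.linalg.svd((Q-Q.mean(0))[:,:2],full_matrices=False); print(" edge",Q.mean(0).round(4),np.degrees(np.arctan2(vt[0][1],vt[0][0])).round(2),Q.min(0).round(3),Q.max(0).round(3))
    k=(hsv[...,0]>14)&(hsv[...,0]<29)&(hsv[...,1]>140)&(C[...,2]>.095)&(C[...,2]<.125)&(C[...,1]<-.05)&(C[...,1]>-.36)
    rc=cv2.minAreaRect((C[k][:,:2]*1000).astype(np.float32)); print(" case",rc)
E
```

```text
top funnel [ 0.4179 -0.1644] lug az 117.4 0.092
top handle ctr [0.5263 0.1201 0.0467] dir 94.8 ext -0.047 0.045
 rect ((526.2303466796875, 118.63822937011719), (17.28608512878418, 91.55817413330078), 5.1920671463012695)
 bowl ((531.5810546875, 18.501754760742188), (120.3480224609375, 147.567626953125), 39.644107818603516) -0.07591428181596722
 tray ((450.76544189453125, 332.44512939453125), (315.195556640625, 242.97982788085938), 85.20954132080078)
 pad [ 0.5667 -0.2543  0.1715] 59 [ 0.55517573 -0.26539654  0.16076003] [ 0.5781596  -0.24442423  0.18346468]
 pull [ 0.4521 -0.3275  0.3411] [ 0.4352444  -0.33770564  0.31774528] [ 0.47129408 -0.32090434  0.35538505]
 edge [ 0.4481 -0.3266  0.3089] 173.45 [ 0.325 -0.353  0.3  ] [ 0.582 -0.303  0.327]
 case ((467.852783203125, -210.44094848632812), (220.11988830566406, 259.1782531738281), 83.47357940673828)
scene funnel [ 0.4236 -0.1704] lug az 116.4 0.09
scene handle ctr [0.5325 0.1157 0.0457] dir -86.8 ext -0.046 0.046
 rect ((533.3857421875, 114.69544219970703), (20.27203941345215, 92.98973083496094), 3.8020119667053223)
 tray ((452.7428894042969, 331.3496398925781), (313.7313537597656, 245.5983428955078), 84.74617767333984)
 pad [ 0.5718 -0.2588  0.1733] 70 [ 0.5576092  -0.26718202  0.16233299] [ 0.58376981 -0.24672141  0.18248829]
 pull [ 0.4613 -0.3369  0.3403] [ 0.43839523 -0.34326961  0.31779384] [ 0.47720533 -0.3274265   0.3523616 ]
 edge [ 0.47   -0.3349  0.3083] -6.29 [ 0.327 -0.357  0.3  ] [ 0.587 -0.308  0.322]
 case ((470.18701171875, -215.7851104736328), (223.30926513671875, 260.7929992675781), 83.2576904296875)
```

Call:
arm_command(
  increments=[
    [[0,0,-3],[0,0,-9.7],-1],
    [[0,0,-3],[0,0,-9.7],-1],
    [[0,0,-3],[0,0,-9.7],-1],
    [[0,0,-3],[0,0,-9.7],-1],
    [[0,0,-3],[0,0,-9.7],-1],
    [[0,0,-3],[0,0,-9.7],-1],
    [[0,0,-3],[0,0,-9.7],-1],
    [[0,0,-3],[0,0,-9.4],-1],
    [[5.1,2.8,0],[0,0,0],-1],
    [[5.1,2.8,0],[0,0,0],-1],
    [[5.1,2.8,0],[0,0,0],-1],
    [[5.1,2.8,0],[0,0,0],-1],
  ],
)

```text
clock: 1.6
tcp_pos: [0.2959, -0.4305, 0.4305]
orientation: [-0.0, 0.679, 0.735, -0.0]
contact_force: [0.2, -0.2, 0.1]
grip_width: 1.001
gripper_force: 0.0
```

Call:
arm_command(
  increments=[
    [[5.1,2.8,0],[0,0,0],-1],
    [[5.1,2.8,0],[0,0,0],-1],
    [[5.1,2.8,0],[0,0,0],-1],
    [[5.1,2.8,0],[0,0,0],-1],
    [[5.1,2.8,0],[0,0,0],-1],
    [[5.1,2.8,0],[0,0,0],-1],
    [[5.1,2.8,0],[0,0,0],-1],
    [[5.1,2.8,0],[0,0,0],-1],
    [[5.1,2.8,0],[0,0,0],-1],
    [[5.1,2.8,0],[0,0,0],-1],
    [[0,0,6],[0,0,0],-1],
    [[0,0,6],[0,0,0],-1],
  ],
)

```text
clock: 3.1
tcp_pos: [0.5344, 0.0992, 0.3092]
orientation: [0.0, 0.678, 0.735, 0.0]
contact_force: [0.8, -1.2, -1.1]
grip_width: 1.001
gripper_force: 0.0
```

```bash
cat >> h.py <<'E'
def to(pos,az=None,T=None):
    """shift (cm, tool axes) and turn (deg) from the present pose to tool-down at pos, tool x at azimuth az"""
    T=tool() if T is None else T; sh=T[:3,:3].T@(np.array(pos)-T[:3,3])*100
    rv=None
    if az is not None:
        a=np.radians(az); X=np.array([np.cos(a),np.sin(a),0]); Z=np.array([0,0,-1.]); G=np.c_[X,np.cross(Z,X),Z]
        rv=np.degrees(R.from_matrix(T[:3,:3].T@G).as_rotvec()).round(2)
    return sh.round(2),rv
E
python3 - <<'E'
from h import *
c=cam("wrist"); save(c,"w1.png"); pickle.dump(c,open("w1.pkl","wb"))
print(tool().round(4)); print(manip.get_obs()["q"].round(3)); print(c["M"].round(3))
E
```

```text
[[-0.0806  0.9967 -0.0126  0.5294]
 [ 0.9967  0.0806 -0.0028  0.0964]
 [-0.0018 -0.0128 -0.9999  0.3005]
 [ 0.      0.      0.      1.    ]]
[ 0.435  0.279 -0.888  1.685  0.221  1.297 -0.415]
[[ 0.997  0.077  0.021  0.529]
 [ 0.08  -0.96  -0.267  0.171]
 [ 0.     0.267 -0.964  0.502]
 [ 0.     0.     0.     1.   ]]
```

View pics/w1.png

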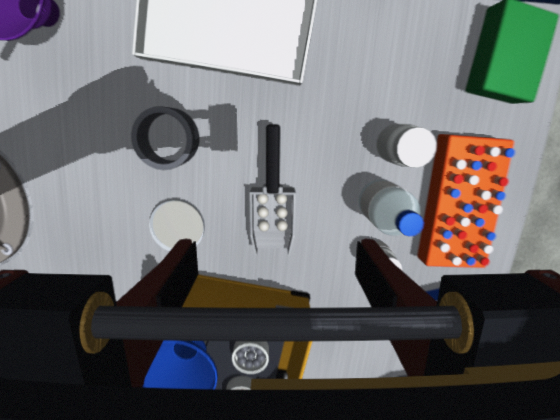

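The wrist view shows the handle around (273,158) and the bowl with its six balls at (272,215).

```bash
python3 - <<'E'
from h import *
T0=tool(); c=cam("wrist"); T1=tool(); pickle.dump(c,open("w2.pkl","wb"))
print((T1[:3,3]-T0[:3,3]).round(4), T1[:3,3].round(4))
C=cloud(c); hsv=cv2.cvtColor(c["frame"],cv2.COLOR_RGB2HSV)
k=np.zeros(hsv.shape[:2],bool); k[110:194,255:290]=True; k&=hsv[...,2]<60
cnt=max(cv2.findContours(k.astype(np.uint8),0,1)[0],key=cv2.contourArea).reshape(-1,2)
print(cnt.min(0),cnt.max(0))
for z in(.048,):
    rc=cv2.minAreaRect((plane(c,cnt,z)[:,:2]*1000).astype(np.float32)); print(rc)
    print(cv2.boxPoints(rc).round(0).tolist())
print("depth",np.median(C[k],0).round(4),C[k].min(0).round(3),C[k].max(0).round(3))
# bowl back wall, spout
k=(C[...,2]>.01)&(C[...,2]<.045)&(abs(C[...,0]-.53)<.05)&(C[...,1]<.075)&(C[...,1]>-.075); k[:,:240]=0;k[:,305:]=0;k[255:]=0
cnt=max(cv2.findContours(k.astype(np.uint8),0,1)[0],key=cv2.contourArea).reshape(-1,2); print("bowl px",cnt.min(0),cnt.max(0),C[k].min(0).round(3),C[k].max(0).round(3),C[k].mean(0))
# tray
k=(C[...,2]>.028)&(C[...,2]<.043)&(C[...,1]>.2)&(C[...,0]>.2)&(C[...,0]<.57)
rc=cv2.minAreaRect((C[k][:,:2]*1000).astype(np.float32)); print("tray",rc,C[k].min(0),C[k].max(0))
t=pickle.load(open("top.pkl","rb"));C=cloud(t); k=np.zeros(C.shape[:2],bool);k[150:265,105:215]=1; k&=(C[...,2]>.028)&(C[...,2]<.043)
print("top tray",cv2.minAreaRect((C[k][:,:2]*1000).astype(np.float32)))
print(to([.53,.1,.02],94.3))
E
```

```text
[ 0.0008 -0.0003  0.004 ] [0.5301 0.0961 0.3045]
[270 122] [285 192]
((526.554443359375, 117.51423645019531), (21.2739315032959, 96.98365020751953), 4.759978771209717)
[[512.0, 165.0], [520.0, 68.0], [541.0, 70.0], [533.0, 167.0]]
depth [0.5271 0.1182 0.0468] [ 0.5    0.066 -0.003] [0.54  0.169 0.493]
bowl px [256 187] [302 254] [ 0.498 -0.036  0.01 ] [0.571 0.075 0.045] [0.5354938  0.02169646 0.02193964]
tray ((386.77459716796875, 267.0647888183594), (369.8669128417969, 99.60740661621094), 2.839881658554077) [0.20023548 0.22553206 0.02800179] [0.56928109 0.32590212 0.03895615]
top tray ((453.30517578125, 362.7502136230469), (254.37301635742188, 242.97982788085938), 85.20954132080078)
(array([ 0.44,  0.36, 28.45]), array([-0.69,  0.11,  0.28]))
```

Call:
arm_command(
  increments=[
    [[0.5,-0.2,5.8],[0,0,0],-1],
    [[0,0,5.8],[0,0,0],-1],
    [[0,0,5.8],[0,0,0],-1],
    [[0,0,5],[0,0,0],-1],
    [[0,0,3],[0,0,0],-1],
    [[0,0,2],[0,0,0],-1],
    [[0,0,1],[0,0,0],-1],
    [[0,0,0],[0,0,0],-1],
  ],
)

```text
clock: 4.2
tcp_pos: [0.5327, 0.103, 0.0275]
orientation: [0.0, 0.679, 0.734, 0.0]
contact_force: [0.1, -0.0, -0.2]
grip_width: 1.002
gripper_force: 0.0
```

```bash
python3 - <<'E'
from h import *
print(tool()[:3].round(4)); print(to([.528,.101,.02],94.7))
E
```

```text
[[-7.870e-02  9.969e-01  9.000e-04  5.327e-01]
 [ 9.969e-01  7.870e-02  0.000e+00  1.030e-01]
 [-1.000e-04  9.000e-04 -1.000e+00  2.750e-02]]
(array([-0.16, -0.49,  0.75]), array([ 0.05,  0.  , -0.19]))
```

Call:
arm_command(
  increments=[
    [[-0.2,-0.5,0.7],[0,0,0],-1],
    [[0,0,0],[0,0,0],-0.3],
    [[0,0,0],[0,0,0],0.3],
    [[0,0,0],[0,0,0],1],
    [[0,0,0],[0,0,0],1],
    [[0,0,0],[0,0,0],1],
  ],
)

```text
clock: 4.95
tcp_pos: [0.5272, 0.1005, 0.0199]
orientation: [0.0, 0.679, 0.735, 0.0]
contact_force: [0.8, 0.3, -0.2]
grip_width: 0.47
gripper_force: 0.0
```

Call:
arm_command(
  increments=[
    [[0,0,0],[0,0,0],1],
    [[0,0,0],[0,0,0],1],
    [[0,0,0],[0,0,0],1],
    [[0,0,0],[0,0,0],1],
  ],
)

```text
clock: 5.45
tcp_pos: [0.5272, 0.1005, 0.0199]
orientation: [0.0, 0.679, 0.735, 0.0]
contact_force: [1.2, 0.0, -0.1]
grip_width: 0.022
gripper_force: 0.0
```

```bash
python3 - <<'E'
from h import *
c=cam("wrist"); pickle.dump(c,open("w3.pkl","wb")); t=cam("top"); pickle.dump(t,open("t3.pkl","wb"))
a=c["frame"]; b=cv2.resize(t["frame"][130:270,190:330],(392,392)); a=cv2.resize(a,None,fx=.72,fy=.72); b=cv2.resize(b,(a.shape[0],a.shape[0]))
cv2.imwrite("pics/w3.png",cv2.cvtColor(np.hstack([a,b]),cv2.COLOR_RGB2BGR)); print(manip.get_obs()["grip_width"])
E
```

```text
0.008068315413490955
```

View pics/w3.png

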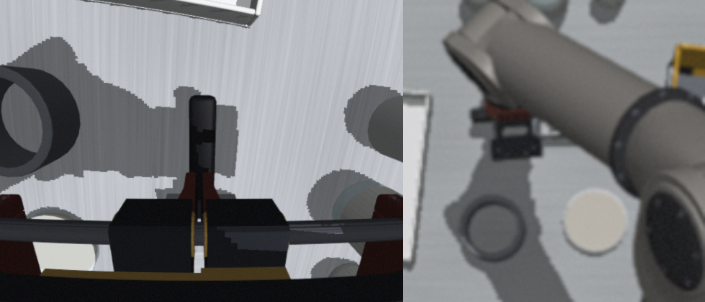

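```bash
python3 - <<'E'
from h import *
c=pickle.load(open("w3.pkl","rb")); C=cloud(c); M=c["M"]
def proj(P): 
    q=(np.array(P)-M[:3,3])@M[:3,:3]; return cv2.projectPoints(q.reshape(1,3),np.zeros(3),np.zeros(3),c["K"],c["D"])[0].ravel().round(0)
T=tool(); print(T[:3].round(4)); print("tcp px",proj(T[:3,3]),"grasp px",proj(T[:3,3]-.019*T[:3,2]),proj([.528,.101,.048]),proj([.5225,.166,.048]))
for v in range(120,300,10): print(v,[tuple(C[v,u].round(3)) for u in(270,280,290)])
t=pickle.load(open("t3.pkl","rb")); Ct=cloud(t); hsv=cv2.cvtColor(t["frame"],cv2.COLOR_RGB2HSV)
E
```

```text
[[-0.079   0.9969  0.      0.5271]
 [ 0.9969  0.079   0.      0.1005]
 [ 0.      0.     -1.      0.0199]]
tcp px [275. 237.] grasp px [275. 248.] [277. 254.] [276. 134.]
120 [(np.float64(0.518), np.float64(0.173), np.float64(-0.001)), (np.float64(0.524), np.float64(0.173), np.float64(-0.001)), (np.float64(0.531), np.float64(0.174), np.float64(-0.002))]
130 [(np.float64(0.518), np.float64(0.166), np.float64(-0.002)), (np.float64(0.525), np.float64(0.167), np.float64(-0.002)), (np.float64(0.531), np.float64(0.167), np.float64(-0.0))]
140 [(np.float64(0.52), np.float64(0.163), np.float64(0.047)), (np.float64(0.525), np.float64(0.163), np.float64(0.047)), (np.float64(0.53), np.float64(0.163), np.float64(0.046))]
150 [(np.float64(0.52), np.float64(0.158), np.float64(0.047)), (np.float64(0.525), np.float64(0.158), np.float64(0.047)), (np.float64(0.53), np.float64(0.158), np.float64(0.048))]
160 [(np.float64(0.52), np.float64(0.153), np.float64(0.048)), (np.float64(0.526), np.float64(0.153), np.float64(0.047)), (np.float64(0.531), np.float64(0.153), np.float64(0.048))]
170 [(np.float64(0.52
[... 1639 characters left out ...]
 np.float64(0.111), np.float64(0.078)), (np.float64(0.529), np.float64(0.11), np.float64(0.076)), (np.float64(0.533), np.float64(0.111), np.float64(0.078))]
270 [(np.float64(0.524), np.float64(0.111), np.float64(0.089)), (np.float64(0.529), np.float64(0.109), np.float64(0.085)), (np.float64(0.533), np.float64(0.112), np.float64(0.089))]
280 [(np.float64(0.524), np.float64(0.111), np.float64(0.098)), (np.float64(0.529), np.float64(0.109), np.float64(0.094)), (np.float64(0.529), np.float64(0.133), np.float64(0.139))]
290 [(np.float64(0.525), np.float64(0.11), np.float64(0.103)), (np.float64(0.528), np.float64(0.11), np.float64(0.104)), (np.float64(0.529), np.float64(0.133), np.float64(0.143))]
```

```bash
python3 - <<'E'
from h import *
c=pickle.load(open("w3.pkl","rb")); C=cloud(c)
for v in (180,215,224,228,232,236,240,244,250): print(v,[(u,*(C[v,u]*1000).round(0).astype(int).tolist()) for u in range(244,316,6)])
print({k:np.round(v,3) for k,v in manip.get_obs().items()})
E
```

```text
180 [(244, 503, 132, -1), (250, 507, 132, -2), (256, 511, 133, 0), (262, 515, 133, 0), (268, 520, 142, 47), (274, 523, 142, 47), (280, 526, 142, 47), (286, 530, 143, 47), (292, 533, 143, 46), (298, 536, 143, 45), (304, 544, 135, 0), (310, 548, 135, -1)]
215 [(244, 505, 107, -1), (250, 509, 107, -1), (256, 513, 108, 0), (262, 517, 108, 0), (268, 521, 123, 47), (274, 525, 123, 47), (280, 528, 123, 46), (286, 531, 123, 46), (292, 534, 124, 47), (298, 538, 123, 45), (304, 546, 111, 0), (310, 551, 111, -1)]
224 [(244, 505, 100, -1), (250, 509, 100, -2), (256, 513, 101, -1), (262, 518, 101, -2), (268, 522, 117, 47), (274, 525, 118, 47), (280, 528, 118, 47), (286, 532, 119, 48), (292, 535, 119, 48), (298, 539, 118, 44), (304, 547, 104, -1), (310, 551, 104, -1)]
228 [(244, 505, 98, 0), (250, 509, 98, 0), (256, 514, 98, 0), (262, 518, 98, -1), (268, 522, 115, 47), (274, 525, 116, 48), (280, 529, 116, 47), (286, 532, 116, 48), (292, 535, 117, 48), (298, 539, 115, 43), (304, 547, 101, -1), (310, 552, 101, 0)]
232 [(244, 505, 95, -1), (250, 510, 95, 0), (256, 514, 95, -1), (262, 518, 96, -1), (2
[... 1013 characters left out ...]
1, 67), (274, 526, 109, 63), (280, 529, 110, 64), (286, 532, 112, 67), (292, 535, 112, 68), (298, 545, 83, -2), (304, 549, 84, -1), (310, 553, 84, -1)]
{'clock': np.float64(5.55), 'q': array([ 0.255,  0.589, -0.717,  1.983,  0.551,  0.772, -0.708]), 'joint_vel': array([-0.001,  0.   ,  0.001,  0.   , -0.001, -0.001, -0.001]), 'tau': array([-0.0000e+00, -4.9746e+01, -9.1020e+00, -1.8121e+01, -3.6000e-02,
       -3.6000e-02,  0.0000e+00]), 'tcp_pos': array([0.527, 0.1  , 0.02 ]), 'orientation': array([0.   , 0.679, 0.735, 0.   ]), 'contact_force': array([ 0.151, -0.019,  0.242]), 'wrist_torque': array([-0.055, -0.065, -0.002]), 'gripper_force': np.float64(0.0), 'grip_width': np.float64(0.008)}
```

Call:
arm_command(
  increments=[
    [[0,0,0],[0,0,0],1],
  ],
)

```text
clock: 5.68
tcp_pos: [0.5271, 0.1004, 0.0198]
orientation: [0.0, 0.679, 0.735, -0.0]
contact_force: [-0.2, -0.3, -0.6]
grip_width: 0.007
gripper_force: 0.0
```

```bash
python3 - <<'E'
from h import *
for f,T in(("w2.pkl",None),("w3.pkl",None)):
    c=pickle.load(open(f,"rb")); C=cloud(c); Tt=c["M"]@np.linalg.inv(np.array(c["T_tool_cam"])); Q=(C-Tt[:3,3])@Tt[:3,:3]
    k=(c["depth"]>0)&(abs(Q[...,0])<.03)&(abs(Q[...,1])<.065)&(Q[...,2]>-.12)&(Q[...,2]<.05)
    if f=="w3.pkl": k&=C[...,2]>.0495
    P=Q[k]; print(f,k.sum(),P.min(0).round(3),P.max(0).round(3))
    for y0 in(-.06,-.045,-.03,-.015,0,.015,.03,.045):
        p=P[(P[:,1]>=y0)&(P[:,1]<y0+.015)]
        if len(p)>5: print(y0,len(p),np.percentile(p[:,2],[1,50,99]).round(3), np.percentile(p[:,0],[1,99]).round(3))
E
```

```text
w2.pkl 9540 [-0.014 -0.057 -0.12 ] [ 0.03   0.058 -0.03 ]
-0.06 1935 [-0.119 -0.085 -0.034] [-0.012  0.026]
-0.045 2961 [-0.12  -0.087 -0.033] [-0.012  0.029]
0.03 1303 [-0.119 -0.061 -0.032] [-0.01   0.025]
0.045 3341 [-0.12  -0.093 -0.035] [-0.012  0.029]
w3.pkl 1921 [-0.011 -0.011 -0.12 ] [ 0.03   0.013 -0.03 ]
-0.015 970 [-0.117 -0.064 -0.032] [-0.008  0.011]
0 951 [-0.116 -0.063 -0.032] [-0.005  0.011]
```

Measured: the fingers really end 30 mm short of the reported TCP, both open and closed, so they shut just above the handle. I'll treat the grasp point as 49 mm behind the reported TCP, reopen, go 3 cm lower and close again.

Call:
arm_command(
  increments=[
    [[0,0,0],[0,0,0],-0.3],
    [[0,0,0],[0,0,0],-0.3],
    [[0,0,0],[0,0,0],-0.3],
    [[0,0,0],[0,0,0],-0.3],
    [[0,0,0],[0,0,0],-0.3],
    [[0,0,1.5],[0,0,0],-0.3],
    [[0,0,1.5],[0,0,0],-0.3],
    [[0,0,0],[0,0,0],0.3],
    [[0,0,0],[0,0,0],1],
    [[0,0,0],[0,0,0],1],
    [[0,0,0],[0,0,0],1],
    [[0,0,0],[0,0,0],1],
  ],
)

```text
clock: 7.18
tcp_pos: [0.5275, 0.1006, -0.0098]
orientation: [0.0, 0.679, 0.734, 0.0]
contact_force: [-0.2, -0.3, 1.8]
grip_width: 0.226
gripper_force: 30.0
```

Call:
arm_command(
  increments=[
    [[0,0,-1],[0,0,0],1],
    [[0,0,-3],[0,0,3.6],1],
    [[0,0,-4],[0,0,3.6],1],
    [[0,0,-4],[0,0,3.6],1],
    [[0,0,-4],[0,0,3.7],1],
    [[0,0,-2.3],[0,0,0],1],
    [[-1.5,-0.7,0],[0,0,0],1],
    [[-3,-1.5,0],[0,0,0],1],
    [[-3.5,-1.8,0],[0,0,0],1],
    [[-3,-1.5,0],[0,0,0],1],
    [[-1.5,-0.7,0],[0,0,0],1],
    [[0,0,0],[0,0,0],1],
  ],
)

```text
clock: 8.68
tcp_pos: [0.4421, -0.014, 0.1716]
orientation: [-0.0, 0.767, 0.642, -0.002]
contact_force: [0.6, -0.7, -1.8]
grip_width: 0.225
gripper_force: 30.0
```

```bash
python3 - <<'E'
from h import *
from scipy.optimize import least_squares
print(tool()[:3].round(4),manip.get_obs()["q"].round(2),manip.get_obs()["contact_force"].round(1))
out=[]
for n in("wrist","top"):
    c=cam(n); pickle.dump(c,open(n+"4.pkl","wb")); out.append(cv2.resize(c["frame"],(400,300)))
cv2.imwrite("pics/p4.png",cv2.cvtColor(np.hstack(out),cv2.COLOR_RGB2BGR))
# funnel circle from wrist
c=pickle.load(open("wrist4.pkl","rb"));C=cloud(c);hsv=cv2.cvtColor(c["frame"],cv2.COLOR_RGB2HSV)
b=(cv2.inRange(hsv,(105,130,40),(125,255,255))>0)&(abs(C[...,2]-.156)<.012)&(abs(C[...,0]-.42)<.1)&(abs(C[...,1]+.16)<.1)
P=C[b][:,:2]; r=least_squares(lambda p:np.hypot(*(P-p).T)-.056,[.418,-.164],loss="cauchy",f_scale=.002); print("wrist funnel",b.sum(),r.x.round(4),P.min(0),P.max(0))
# planned pour: tilt th, spout fixed at S
E
```

```text
[[ 0.1762  0.9843 -0.0029  0.4421]
 [ 0.9843 -0.1762 -0.0013 -0.014 ]
 [-0.0018 -0.0026 -1.      0.1716]] [ 0.62  0.2  -0.8   2.06  0.17  0.95 -0.45] [ 0.6 -0.7 -1.8]Traceback (most recent call last):
  File "<stdin>", line 11, in <module>
    return umr_minimum(a, axis, None, out, keepdims, initial, where)
ValueError: zero-size array to reduction operation minimum which has no identity
```

View pics/p4.png

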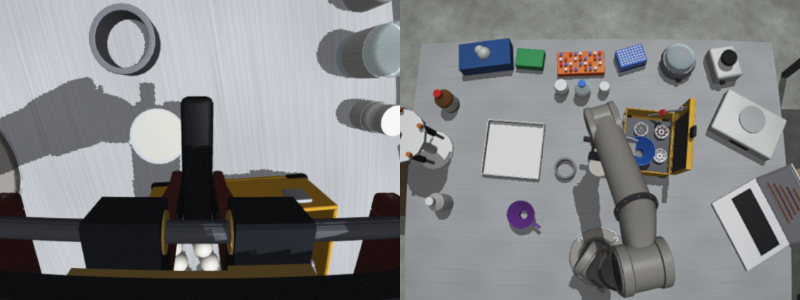

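```bash
python3 - <<'E'
from h import *
from scipy.optimize import least_squares
c=pickle.load(open("wrist4.pkl","rb"));C=cloud(c)
L=[C[v,270:282].mean(0) for v in range(142,235,6)]; L=np.array(L); L=L[(L[:,2]>.2)]
print(L[[0,-1]].round(4), "pitch deg",np.degrees(np.arctan2(L[0,2]-L[-1,2],np.hypot(*(L[0]-L[-1])[:2]))))
c=pickle.load(open("w2.pkl","rb"));C=cloud(c);hsv=cv2.cvtColor(c["frame"],cv2.COLOR_RGB2HSV)
b=(cv2.inRange(hsv,(105,130,40),(125,255,255))>0)&(abs(C[...,0]-.42)<.1)&(abs(C[...,1]+.16)<.1)
cnt=max(cv2.findContours(b.astype(np.uint8),0,1)[0],key=cv2.contourArea).reshape(-1,2); cnt=cnt[cnt[:,1]<375]
P=plane(c,cnt,.160)[:,:2]; r=least_squares(lambda p:np.hypot(*(P-p).T)-.0575,[.418,-.164],loss="cauchy",f_scale=.002); print("wrist funnel",b.sum(),r.x.round(4),np.abs(r.fun).mean())
# pour plan
T=tool(); az=np.degrees(np.arctan2(T[1,0],T[0,0])); ctr=np.array([.418,-.164]); ax=-T[:2,0]/np.hypot(*T[:2,0])
spt=np.array([-.134,0,-.0265]); print("spout now",(T[:3,:3]@spt+T[:3,3]).round(4),"axis",ax.round(3))
S=np.r_[ctr-.02*ax,.175]; Rp=R.from_matrix(T[:3,:3]); Pp=T[:3,3]
for th in(10,20,30,40,50,60):
    Rn=R.from_matrix(T[:3,:3])*R.from_euler("y",th,degrees=True); Pn=S-Rn.apply(spt)
    print(th,Pn.round(3),"shift in prev axes",(Rp.inv().apply(Pn-Pp)*100).round(2)); Rp,Pp=Rn,Pn
E
```

```text
[[0.454  0.0486 0.2283]
 [0.4469 0.0094 0.2286]] pitch deg -0.4302791597941969
wrist funnel 3055 [ 0.4205 -0.1644] 0.006143768752763566
spout now [ 0.4207 -0.1439  0.1988] axis [-0.173 -0.985]
10 [ 0.445 -0.01   0.172] shift in prev axes [0.23 0.09 0.01]
20 [ 0.445 -0.011  0.196] shift in prev axes [ 0.26 -0.   -2.37]
30 [ 0.444 -0.017  0.219] shift in prev axes [ 0.26  0.   -2.37]
40 [ 0.442 -0.026  0.241] shift in prev axes [ 0.26 -0.   -2.37]
50 [ 0.44  -0.039  0.261] shift in prev axes [ 0.26 -0.   -2.37]
60 [ 0.437 -0.056  0.278] shift in prev axes [ 0.26  0.   -2.37]
```

Call:
arm_command(
  increments=[
    [[0.2,0.1,0],[0,10,0],1],
    [[0.26,0,-2.37],[0,10,0],1],
    [[0.15,0,-1.2],[0,5,0],1],
    [[0.15,0,-1.2],[0,5,0],1],
    [[0.15,0,-1.2],[0,5,0],1],
    [[0,0,0],[0,0,0],1],
    [[0.15,0,-1.2],[0,5,0],1],
    [[0,0,0],[0,0,0],1],
  ],
)

```text
clock: 9.78
tcp_pos: [0.4428, -0.0284, 0.2411]
orientation: [-0.22, 0.72, 0.604, 0.261]
contact_force: [0.2, -0.5, -1.1]
grip_width: 0.223
gripper_force: 30.0
```

```bash
cat > chk.py <<'E'
from h import *
import sys
T=tool(); o=manip.get_obs(); spt=np.array([-.134,0,-.0265])
print("spout",(T[:3,:3]@spt+T[:3,3]).round(4),"tilt",np.degrees(np.arccos(-T[2,2])).round(1),"q",o["q"].round(2),"F",o["contact_force"].round(1),o["clock"])
for n in ("scene","top"):
    c=cam(n); save(c,n+sys.argv[1]+".png"); pickle.dump(c,open(n+sys.argv[1]+".pkl","wb"))
E
python3 chk.py 5
```

```text
spout [ 0.4219 -0.1464  0.1754] tilt 39.9 q [ 1.18  0.3  -0.85  2.   -0.52  1.12  0.43] F [ 0.2 -0.5 -1.1] 9.775
```

The wrist load fell from 1.8 to 1.1 N, about the weight of six balls. I'll tip further with a small rock, then look.

Call:
arm_command(
  increments=[
    [[0.26,0,-2.37],[0,10,0],1],
    [[0.13,0,-1.2],[0,5,0],1],
    [[0,0,0],[0,0,0],1],
    [[-0.13,0,1.2],[0,-5,0],1],
    [[0.13,0,-1.2],[0,5,0],1],
    [[0,0,0],[0,0,0],1],
  ],
)

```text
clock: 10.62
tcp_pos: [0.439, -0.0481, 0.2707]
orientation: [-0.296, 0.68, 0.571, 0.352]
contact_force: [0.4, 0.3, -1.2]
grip_width: 0.226
gripper_force: 30.0
```

```bash
python3 chk.py 6; python3 - <<'E'
import cv2,numpy as np
a=cv2.imread("pics/scene6.png")[200:330,150:310]; b=cv2.imread("pics/top6.png")[140:260,290:420]
cv2.imwrite("pics/p6.png",np.hstack([cv2.resize(a,(400,325),interpolation=2),cv2.resize(b,(352,325),interpolation=2)]))
E
```

```text
spout [ 0.4219 -0.1454  0.1764] tilt 54.8 q [ 1.29  0.44 -0.84  1.96 -0.62  1.26  0.58] F [ 0.4  0.3 -1.2] 10.625
```

View pics/p6.png

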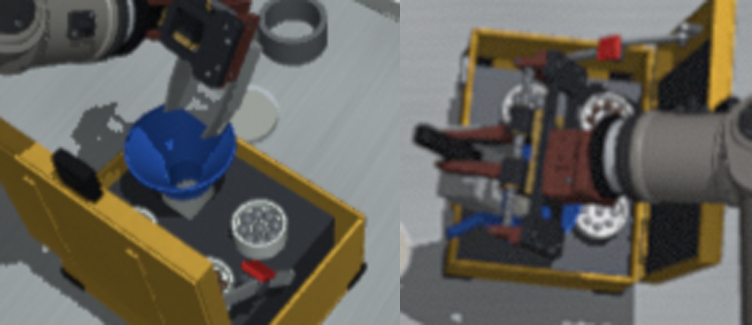

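Call:
arm_command(
  increments=[
    [[0,0,-1],[0,-8,0],1],
    [[0,0,-1],[0,-10,0],1],
    [[0,0,0],[0,-10,0],1],
    [[0,0,0],[0,-10,0],1],
    [[0,0,0],[0,-10,0],1],
    [[0,0,0],[0,-6.8,0],1],
  ],
)

```text
clock: 11.48
tcp_pos: [0.4369, -0.0615, 0.2851]
orientation: [0.003, 0.765, 0.644, 0.0]
contact_force: [-0.0, 0.7, -1.7]
grip_width: 0.225
gripper_force: 30.0
```

```bash
python3 - <<'E'
from h import *
t=pickle.load(open("top.pkl","rb")); f=t["frame"][155:262,105:212]; hsv=cv2.cvtColor(f,cv2.COLOR_RGB2HSV)
m=((hsv[...,2]>205)&(hsv[...,1]<25)).astype(np.uint8); m=cv2.morphologyEx(m,3,np.ones((5,5)))
cnt=max(cv2.findContours(m,0,1)[0],key=cv2.contourArea).reshape(-1,2)+[105,155]
print(cnt.min(0),cnt.max(0))
for z in(0.036,0.004): 
    rc=cv2.minAreaRect((plane(t,cnt,z)[:,:2]*1000).astype(np.float32)); print(z,rc)
T=tool(); print(T[:3].round(3)); 
E
```

```text
[189 180] [199 186]
0.036 ((527.5637817382812, 250.84828186035156), (31.088848114013672, 18.718812942504883), 89.56423950195312)
0.004 ((534.8703002929688, 255.9070281982422), (31.729930877685547, 19.104829788208008), 89.56410217285156)
[[ 0.169  0.986  0.004  0.437]
 [ 0.986 -0.169 -0.004 -0.062]
 [-0.003  0.005 -1.     0.285]]
```

```bash
python3 - <<'E'
from h import *
t=pickle.load(open("top.pkl","rb"))
for z,q in((.036,[(119,169),(203,172),(196,252),(115,247)]),):
    print(plane(t,np.array(q,float),z)[:,:2].round(3).tolist(), plane(t,np.array(q,float),z).mean(0).round(3))
f=t["frame"][155:262,105:212]; g=cv2.cvtColor(f,cv2.COLOR_RGB2GRAY); th,m=cv2.threshold(g,0,255,cv2.THRESH_OTSU); m=cv2.morphologyEx(m,3,np.ones((5,5)))
cnt=max(cv2.findContours(m,0,1)[0],key=cv2.contourArea).reshape(-1,2)+[105,155]; print(th,cnt.min(0),cnt.max(0),cv2.minAreaRect((plane(t,cnt,.036)[:,:2]*1000).astype(np.float32)))
import numpy as np
a=cam("wrist"); b=cam("scene"); pickle.dump(a,open("w7.pkl","wb"));
for n,c,(v0,v1,u0,u1) in(("now",a,(320,400,225,325)),("before",pickle.load(open("wrist4.pkl","rb")),(320,400,225,325))):
    h=cv2.cvtColor(c["frame"][v0:v1,u0:u1],cv2.COLOR_RGB2HSV); print(n,((h[...,2]>170)&(h[...,1]<50)).sum())
x=np.hstack([a["frame"][220:400,180:380],b["frame"][170:350,150:350]]); cv2.imwrite("pics/p7.png",cv2.cvtColor(cv2.resize(x,(800,360),interpolation=2),cv2.COLOR_RGB2BGR))
E
```

```text
[[0.574, 0.487], [0.562, 0.224], [0.318, 0.24], [0.332, 0.488]] [0.446 0.36  0.036]
169.0 [114 167] [200 249] ((452.06890869140625, 362.12652587890625), (248.84854125976562, 236.3534393310547), 84.76189422607422)
now 2218
before 1686
```

View pics/p7.png

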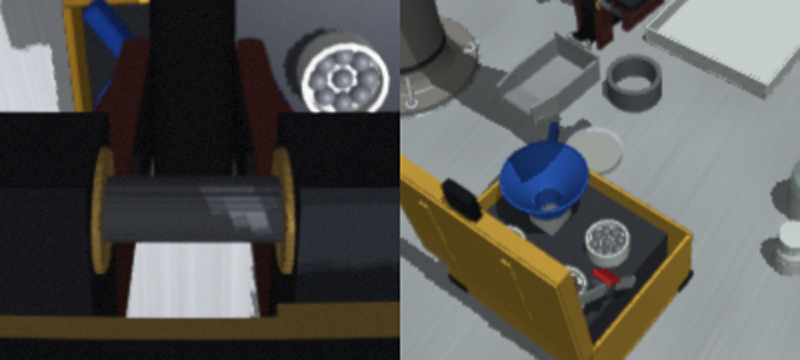

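The scene crop shows the scoop empty and no white in the funnel throat. Next I'll lay the scoop in the tray.

Call:
arm_command(
  increments=[
    [[2.5,0,0],[0,0,0],1],
    [[5.3,0,2],[0,0,0],1],
    [[5.3,0,2],[0,0,0],1],
    [[5.3,0,2],[0,0,0],1],
    [[5.3,0,2],[0,0,0],1],
    [[5.3,0.1,2],[0,0,0],1],
    [[5.3,0.1,2],[0,0,0],1],
    [[5.3,0.1,2],[0,0,0],1],
    [[5.3,0.1,2],[0,0,0],1],
    [[3,0,2],[0,0,-4.6],1],
    [[0,0,3],[0,0,0],1],
    [[0,0,0],[0,0,0],1],
  ],
)

```text
clock: 13.08
tcp_pos: [0.522, 0.4055, 0.0723]
orientation: [-0.001, 0.74, 0.673, -0.002]
contact_force: [-0.3, 0.2, -0.5]
grip_width: 0.224
gripper_force: 30.0
```

```bash
python3 -c "
from h import *
print(tool()[:3,3], to([.522,.410,-.003],84.8), manip.get_obs()['q'].round(2))"
```

```text
[0.5220272  0.40547096 0.07226059] (array([ 0.45, -0.01,  7.53]), array([-0.26,  0.03, -0.19])) [-0.18  0.74 -0.86  1.64  0.62  1.06 -1.32]
```

Call:
arm_command(
  increments=[
    [[0.4,0,3],[0,0,0],1],
    [[0,0,3],[0,0,0],1],
    [[0,0,1],[0,0,0],1],
    [[0,0,0.4],[0,0,0],1],
    [[0,0,0],[0,0,0],0.1],
    [[0,0,0],[0,0,0],0.1],
    [[0,0,0],[0,0,0],0.1],
    [[0,0,-3],[0,0,0],0.1],
    [[0,0,-5],[0,0,0],0],
    [[0,0,-6],[0,0,0],0],
    [[0,0,-6],[0,0,0],0],
    [[0,0,-6],[0,0,0],0],
  ],
)

```text
clock: 14.58
tcp_pos: [0.5232, 0.4111, 0.2638]
orientation: [-0.001, 0.739, 0.673, 0.002]
contact_force: [0.6, 1.1, -0.7]
grip_width: 0.503
gripper_force: 0.0
```

```bash
python3 - <<'E'
from h import *
print(tool()[:3].round(3),manip.get_obs()["grip_width"])
c=cam("scene"); pickle.dump(c,open("scene8.pkl","wb")); C=cloud(c)
f=c["frame"][135:225,250:390]; cv2.imwrite("pics/s8.png",cv2.cvtColor(cv2.resize(f,None,fx=4,fy=4),cv2.COLOR_RGB2BGR))
# lug geometry: funnel ctr and lug az from top
lug=np.array([.4185,-.1644])+.076*np.array([np.cos(np.radians(117)),np.sin(np.radians(117))]); print("lug",lug)
t=pickle.load(open("top.pkl","rb")); hsv=cv2.cvtColor(t["frame"],cv2.COLOR_RGB2HSV); b=cv2.inRange(hsv,(105,130,40),(125,255,255)); b[:,:300]=0;b[:,365:]=0;b[:185]=0
cnt=max(cv2.findContours(b,0,1)[0],key=cv2.contourArea).reshape(-1,2); P=plane(t,cnt,.158)[:,:2]; d=np.hypot(*(P-[.418,-.1644]).T); print(P[d>.066].round(4),d.max())
E
```

```text
[[ 0.093  0.996  0.001  0.523]
 [ 0.996 -0.093  0.004  0.411]
 [ 0.004  0.001 -1.     0.264]] 0.5030266466108886
lug [ 0.38399672 -0.0966835 ]
[[ 0.393  -0.1025]
 [ 0.3902 -0.0997]
 [ 0.3874 -0.0969]
 [ 0.3847 -0.0941]
 [ 0.3847 -0.0913]
 [ 0.3819 -0.0885]
 [ 0.382  -0.0858]
 [ 0.382  -0.083 ]
 [ 0.3792 -0.083 ]
 [ 0.3764 -0.0829]
 [ 0.3736 -0.0856]
 [ 0.3764 -0.0884]
 [ 0.3764 -0.0912]
 [ 0.3763 -0.094 ]
 [ 0.3763 -0.0967]
 [ 0.3791 -0.0995]
 [ 0.3791 -0.1023]
 [ 0.3818 -0.1051]
 [ 0.3818 -0.1079]] 0.09146597775217591
```

View pics/s8.png

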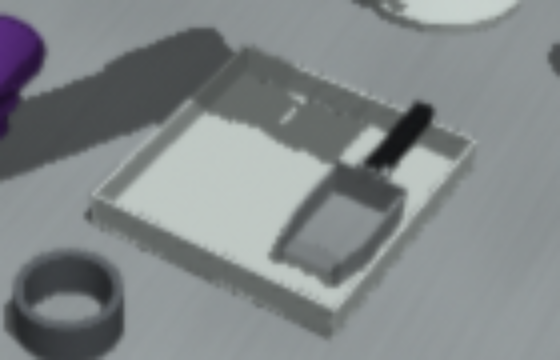

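The scoop lies in the tray. Next is the funnel lug at about (0.385, -0.096), pointing at 116°.

Call:
arm_command(
  increments=[
    [[-5.75,-1,0.7],[0,0,0],0],
    [[-5.75,-1,0.7],[0,0,0],0],
    [[-5.75,-1,0.7],[0,0,0],0],
    [[-5.75,-1,0.7],[0,0,0],0],
    [[-5.75,-1,0.7],[0,0,0],0],
    [[-5.75,-1,0.7],[0,0,0],0],
    [[-5.75,-1,0.7],[0,0,0],0],
    [[-5.75,-1,0.7],[0,0,0],0],
    [[-5.75,-1,0.7],[0,0,-10.4],0],
    [[0,0,0],[0,0,-10.4],0],
    [[0,0,0],[0,0,-10.4],0],
    [[0,0,0],[0,0,0],0],
  ],
)

```text
clock: 16.12
tcp_pos: [0.3888, -0.0858, 0.1978]
orientation: [-0.0, 0.545, 0.838, 0.001]
contact_force: [-0.1, -0.3, -0.5]
grip_width: 0.499
gripper_force: 0.0
```

```bash
python3 - <<'E'
from h import *
print(tool()[:3].round(4), to([.385,-.096,.098],116), manip.get_obs()['q'].round(2))
c=cam("wrist"); pickle.dump(c,open("w9.pkl","wb")); C=cloud(c); hsv=cv2.cvtColor(c["frame"],cv2.COLOR_RGB2HSV)
b=(cv2.inRange(hsv,(105,130,30),(125,255,255))>0)&(C[...,2]>.12)&(C[...,2]<.175)&(C[...,0]>.25)
cnt=max(cv2.findContours(b.astype(np.uint8),0,1)[0],key=cv2.contourArea).reshape(-1,2)
Q=C[b&(C[...,2]>.150)]; d=np.hypot(*(Q[:,:2]-[.4185,-.1644]).T); L=Q[(d>.068)]
print(b.sum(),cnt.min(0),cnt.max(0)); print(len(L),L.mean(0).round(4) if len(L) else 0, L.min(0).round(4),L.max(0).round(4))
A=np.c_[L[:,:2]-L[:,:2].mean(0)]; print(np.linalg.svd(A,full_matrices=False)[2][0])
E
```

```text
[[-4.058e-01  9.139e-01  9.000e-04  3.888e-01]
 [ 9.139e-01  4.058e-01  2.900e-03 -8.580e-02]
 [ 2.300e-03  2.000e-03 -1.000e+00  1.978e-01]] (array([-0.8 , -0.78,  9.98]), array([ 0.12, -0.13, -2.06])) [ 1.08  0.09 -1.04  2.11  0.09  0.99  0.42]
5492 [229 207] [323 307]
383 [ 0.382  -0.0943  0.1564] [ 0.3738 -0.1059  0.1501] [ 0.3916 -0.0844  0.1585]
[ 0.46457091 -0.88553592]
```

Call:
arm_command(
  increments=[
    [[-0.6,-0.9,2],[0,0,-3],0],
    [[0,0,3],[0,0,0],0],
    [[0,0,3],[0,0,0],0.2],
    [[0,0,1.5],[0,0,0],0.3],
    [[0,0,0.4],[0,0,0],0.4],
    [[0,0,0],[0,0,0],0.4],
  ],
)

```text
clock: 16.92
tcp_pos: [0.3834, -0.0944, 0.099]
orientation: [-0.001, 0.523, 0.853, 0.002]
contact_force: [0.1, 0.2, -0.3]
grip_width: 0.304
gripper_force: 0.0
```

```bash
python3 -c "
from h import *
print(tool()[:3].round(4), to([.3825,-.095,.098],117), manip.get_obs()['q'].round(2))"
```

```text
[[-4.536e-01  8.912e-01  9.000e-04  3.834e-01]
 [ 8.912e-01  4.536e-01  3.500e-03 -9.440e-02]
 [ 2.700e-03  2.300e-03 -1.000e+00  9.900e-02]] (array([-0.01, -0.1 ,  0.1 ]), array([ 0.13, -0.15, -0.02])) [ 0.96  0.27 -0.97  2.23  0.32  0.78  0.25]
```

Call:
arm_command(
  increments=[
    [[0,-0.1,0],[0,0,0],1],
    [[0,0,0],[0,0,0],1],
    [[0,0,0],[0,0,0],1],
    [[0,0,0],[0,0,0],1],
    [[0.2,0,0],[0,0,0],1],
    [[-0.4,0,0],[0,0,0],1],
    [[0.2,0.2,0],[0,0,0],1],
    [[0,-0.2,0],[0,0,0],1],
    [[0,0,0],[0,0,0],1],
    [[0,0,0],[0,0,0],1],
  ],
)

```text
clock: 18.18
tcp_pos: [0.3828, -0.0948, 0.0989]
orientation: [-0.0, 0.522, 0.853, 0.002]
contact_force: [2.2, 0.8, 5.2]
grip_width: 0.12
gripper_force: 30.0
```

```bash
python3 - <<'E'
from h import *
a=cam("scene"); b=cam("top"); w=cam("wrist")
ims=[]
for c,(u0,u1,v0,v1) in((a,(180,270,215,305)),(b,(300,390,170,260)),):
    ims.append(cv2.resize(c["frame"][v0:v1,u0:u1],(300,300),interpolation=2))
x=np.hstack(ims); cv2.imwrite("pics/p9.png",cv2.cvtColor(x,cv2.COLOR_RGB2BGR))
for c in(a,b,w):
    C=cloud(c); h=cv2.cvtColor(c["frame"],cv2.COLOR_RGB2HSV); k=(np.hypot(C[...,0]-.4185,C[...,1]+.1644)<.05)&(C[...,2]>.0)&(C[...,2]<.17)&(h[...,1]<90)&(c["depth"]>0)
    if k.sum(): print(k.sum(),np.median(C[k],0).round(3),C[k].min(0).round(3),C[k].max(0).round(3),np.percentile(h[...,2][k],[5,50,95]))
print(manip.get_obs()["grip_width"],tool()[:3,3],manip.get_obs()["contact_force"])
E
```

```text
406 [ 0.439 -0.188  0.078] [ 0.376 -0.214  0.045] [ 0.468 -0.124  0.108] [ 30.  58. 106.]
12 [ 0.437 -0.201  0.136] [ 0.403 -0.205  0.13 ] [ 0.457 -0.195  0.142] [107.1  117.   123.35]
4 [ 0.416 -0.14   0.092] [ 0.415 -0.141  0.079] [ 0.426 -0.115  0.093] [33.35 42.   44.7 ]
0.12297432884581475 [ 0.38268365 -0.09489755  0.09888115] [1.78271863 2.03997877 4.61248216]
```

View pics/p9.png

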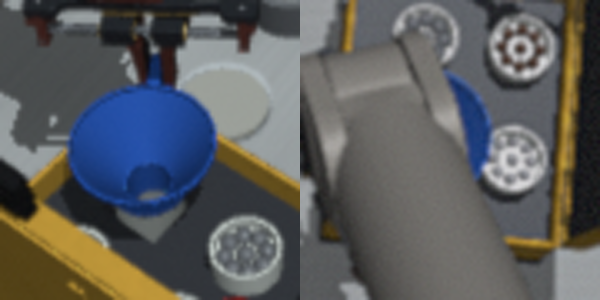

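No balls remain in the funnel: it is plain blue with a grey throat at (153,197) of the crop. I'll lift it out and carry it to the tray.

Call:
arm_command(
  increments=[
    [[0,0,-1],[0,0,0],1],
    [[0,0,-2.5],[0,0,0],1],
    [[0,0,-3.5],[0,0,0],1],
    [[0,0,-4],[0,0,0],1],
    [[0,0,-4],[0,0,0],1],
    [[2,1.8,0],[0,0,0],1],
    [[4.1,3.6,0],[0,0,0],1],
    [[4.1,3.6,0],[0,0,0],1],
    [[4.1,3.6,0],[0,0,0],1],
    [[4.1,3.6,0],[0,0,0],1],
    [[2.2,1.8,0],[0,0,0],1],
    [[3,0.5,0],[0,0,0],1],
  ],
)

```text
clock: 19.82
tcp_pos: [0.4389, 0.199, 0.2491]
orientation: [-0.002, 0.522, 0.853, 0.001]
contact_force: [-0.8, 0.7, -1.4]
grip_width: 0.119
gripper_force: 30.0
```

Call:
arm_command(
  increments=[
    [[5.5,0.9,2],[0,0,0],1],
    [[5.5,0.9,2],[0,0,0],1],
    [[5.5,0.9,2],[0,0,0],1],
    [[5.5,0.9,2],[0,0,0],1],
    [[2.5,0.5,3],[0,0,0],1],
    [[0,0,0],[0,0,0],1],
  ],
)

```text
clock: 20.58
tcp_pos: [0.3623, 0.4352, 0.1384]
orientation: [-0.001, 0.521, 0.854, -0.001]
contact_force: [-0.2, -0.2, -0.8]
grip_width: 0.118
gripper_force: 30.0
```

```bash
python3 - <<'E'
from h import *
print(tool()[:3].round(4), to([.366,.436,.035],117), manip.get_obs()['q'].round(2),manip.get_obs()['grip_width'])
c=cam("scene"); C=cloud(c); h=cv2.cvtColor(c["frame"],cv2.COLOR_RGB2HSV)
b=(cv2.inRange(h,(105,130,40),(125,255,255))>0)&(C[...,1]>.2)&(C[...,0]<.6); P=C[b]; print(b.sum(),np.percentile(P,[2,50,98],axis=0).round(3))
E
```

```text
[[-4.578e-01  8.891e-01 -3.700e-03  3.623e-01]
 [ 8.891e-01  4.578e-01 -5.000e-04  4.352e-01]
 [ 1.200e-03 -3.600e-03 -1.000e+00  1.384e-01]] (array([-0.11,  0.4 , 10.34]), array([-0.2 , -0.07,  0.24])) [-0.21  0.57 -1.05  1.82  0.56  1.08 -0.99] 0.11823028749113054
1038 [[-1.052  0.309 -0.321]
 [ 0.384  0.392  0.167]
 [ 0.447  1.648  0.198]]
```

Call:
arm_command(
  increments=[
    [[0,0.4,3],[0,0,0],1],
    [[0,0,3.5],[0,0,0],1],
    [[0,0,2.5],[0,0,0],1],
    [[0,0,1.2],[0,0,0],1],
    [[0,0,0],[0,0,0],1],
    [[0,0,0],[0,0,0],0.4],
    [[0,0,0],[0,0,0],0.4],
    [[0,0,0],[0,0,0],0.4],
    [[0,0,-3],[0,0,0],0.4],
    [[0,0,-5],[0,0,0],1],
    [[0,0,-6],[0,0,0],1],
    [[0,0,-6],[0,0,0],1],
  ],
)

```text
clock: 22.12
tcp_pos: [0.3681, 0.4372, 0.2405]
orientation: [-0.001, 0.522, 0.853, 0.002]
contact_force: [0.1, 0.4, 0.8]
grip_width: 0.014
gripper_force: 0.0
```

```bash
python3 - <<'E'
from h import *
print(tool()[:3].round(4),manip.get_obs()['grip_width'])
for n in("scene","top"):
    c=cam(n); pickle.dump(c,open(n+"10.pkl","wb")); C=cloud(c); h=cv2.cvtColor(c["frame"],cv2.COLOR_RGB2HSV)
    b=(cv2.inRange(h,(105,130,40),(125,255,255))>0)&(C[...,1]>.2)&(C[...,1]<.55)&(C[...,0]<.6)&(C[...,0]>.25); P=C[b]; 
    if b.sum(): print(n,b.sum(),np.percentile(P,[2,50,98],axis=0).round(3))
E
```

```text
[[-4.549e-01  8.905e-01  6.000e-04  3.681e-01]
 [ 8.905e-01  4.549e-01  3.300e-03  4.372e-01]
 [ 2.700e-03  2.000e-03 -1.000e+00  2.405e-01]] 0.013668850376274964
scene 725 [[0.357 0.311 0.014]
 [0.404 0.384 0.07 ]
 [0.456 0.42  0.093]]
```

The funnel stands in the tray with its centre near (0.405, 0.366). Now the knee pad.

Call:
arm_command(
  increments=[
    [[0,0,-1],[0,0,8.4],1],
    [[0,0,-1],[0,0,8.4],1],
    [[0,0,0],[0,0,8.4],1],
    [[0,0,0],[0,0,8.4],1],
    [[-3,1.4,0],[0,0,0],1],
    [[-5.2,2.4,0],[0,0,0],1],
    [[-5.2,2.4,0],[0,0,0],1],
    [[-5.2,2.4,0],[0,0,0],1],
    [[-5.2,2.4,0],[0,0,0],1],
    [[-5.2,2.4,0],[0,0,0],1],
    [[-5.2,2.4,0],[0,0,0],1],
    [[-5.2,2.4,0],[0,0,0],1],
  ],
)

```text
clock: 23.72
tcp_pos: [0.5042, 0.0232, 0.2569]
orientation: [-0.001, 0.746, 0.665, 0.001]
contact_force: [-0.5, 0.0, 0.4]
grip_width: 0.003
gripper_force: 0.0
```

Call:
arm_command(
  increments=[
    [[-5.2,2.4,0],[0,0,0],1],
    [[-5.2,2.4,0],[0,0,0],1],
    [[-5.2,2.4,0],[0,0,0],1],
    [[-3.8,1.7,0],[0,0,0],1],
    [[0,0,0],[0,-9,0],1],
    [[0,0,0],[0,-9,0],1],
    [[0,0,0],[0,-9,0],1],
    [[0,0,0],[0,-9,0],1],
    [[0,0,0],[0,-9,0],1],
    [[0,0,0],[0,0,0],1],
  ],
)

```text
clock: 24.98
tcp_pos: [0.5702, -0.1742, 0.2538]
orientation: [0.253, 0.687, 0.619, -0.285]
contact_force: [0.5, -0.2, -0.6]
grip_width: 0.009
gripper_force: 0.0
```

```bash
python3 - <<'E'
from h import *
T=tool(); print(T[:3].round(4),manip.get_obs()['q'].round(2)); print("to start",to([.567,-.254,.1715])[0])
for n in("wrist","scene","top"):
    c=cam(n); pickle.dump(c,open(n+"11.pkl","wb")); C=cloud(c); h=cv2.cvtColor(c["frame"],cv2.COLOR_RGB2HSV)
    k=((h[...,0]<5)|(h[...,0]>175))&(h[...,1]>140)&(h[...,2]>60)&(abs(C[...,0]-.567)<.04)&(abs(C[...,1]+.256)<.04)&(C[...,2]>.14)
    if k.sum()>5: print(n,k.sum(),C[k].mean(0).round(4),C[k].min(0).round(3),C[k].max(0).round(3))
    k=(C[...,2]>.01)&(C[...,2]<.1)&(np.hypot(C[...,0]-.4185,C[...,1]+.1644)<.024); 
    if k.sum()>5: print(n,"tube",k.sum(),np.percentile(C[k][:,2],[5,50,95]).round(3),np.percentile(h[...,2][k],[5,50,95]),h[...,1][k].mean())
E
```

```text
[[ 0.0726  0.9942 -0.0791  0.5702]
 [ 0.7066 -0.1072 -0.6994 -0.1742]
 [-0.7039 -0.0051 -0.7103  0.2538]] [ 0.23  0.48 -0.62  1.74  0.93  1.55 -0.8 ]
to start [ 0.13  0.58 11.45]
wrist 616 [ 0.5696 -0.2536  0.1702] [ 0.557 -0.265  0.16 ] [ 0.582 -0.244  0.179]
wrist tube 159 [0.077 0.089 0.099] [172. 201. 209.] 6.735849056603773
scene 70 [ 0.5717 -0.2587  0.1731] [ 0.558 -0.268  0.162] [ 0.585 -0.246  0.181]
scene tube 186 [0.041 0.072 0.097] [108.75 135.   145.75] 11.865591397849462
top 60 [ 0.5669 -0.2542  0.1714] [ 0.556 -0.264  0.161] [ 0.579 -0.244  0.183]
```

Call:
arm_command(
  increments=[
    [[0.1,0.7,5],[0,0,0],1],
    [[0,0,5],[0,0,0],1],
    [[0,0,2],[0,0,0],1],
    [[0,0,1.5],[0,0,0],1],
    [[0,0,0.8],[0,0,0],1],
    [[0,0,0.7],[0,0,0],1],
    [[0,0,0.6],[0,0,0],1],
    [[0,0,0.6],[0,0,0],1],
    [[0,0,0.5],[0,0,0],1],
    [[0,0,0],[0,0,0],1],
  ],
)

```text
clock: 26.38
tcp_pos: [0.5651, -0.2952, 0.1396]
orientation: [0.255, 0.69, 0.615, -0.284]
contact_force: [0.0, -0.2, 5.4]
grip_width: 0.007
gripper_force: 2.2
```

Call:
arm_command(
  increments=[
    [[0,0,0.5],[0,0,0],1],
    [[0,0,0.4],[0,0,0],1],
    [[0,0,0],[0,0,0],1],
    [[0,0,-3],[0,0,0],1],
    [[0,0,-5],[0,0,0],1],
    [[0,0,0],[0,0,0],1],
  ],
)

```text
clock: 27.12
tcp_pos: [0.5732, -0.2405, 0.1905]
orientation: [0.256, 0.689, 0.617, -0.281]
contact_force: [0.0, -0.0, -0.9]
grip_width: 0.009
gripper_force: 0.0
```

```bash
cat > see.py <<'E'
from h import *
import sys
T=tool(); print(T[:3].round(4),manip.get_obs()['contact_force'].round(1),manip.get_obs()["clock"])
for n in("wrist","scene","top"):
    c=cam(n); pickle.dump(c,open(n+"12.pkl","wb")); C=cloud(c); h=cv2.cvtColor(c["frame"],cv2.COLOR_RGB2HSV)
    k=((h[...,0]<5)|(h[...,0]>175))&(h[...,1]>140)&(h[...,2]>60)&(abs(C[...,0]-.567)<.04)&(abs(C[...,1]+.27)<.06)&(C[...,2]>.11)&(C[...,2]<.2)
    if k.sum()>5: print(n,"pad",k.sum(),C[k].mean(0).round(4),C[k].min(0).round(3),C[k].max(0).round(3))
    k=(h[...,2]<60)&(C[...,2]>.317)&(C[...,2]<.37)&(abs(C[...,0]-.45)<.05)&(abs(C[...,1]+.32)<.06)
    if k.sum()>5: print(n,"pull",k.sum(),C[k].mean(0).round(4),C[k].min(0).round(3),C[k].max(0).round(3))
    k=(h[...,0]>14)&(h[...,0]<29)&(h[...,1]>140)&(C[...,2]>.30)&(C[...,2]<.33)&(abs(C[...,1]+.32)<.06)
    if k.sum()>5: print(n,"edge",C[k].mean(0).round(4))
E
python3 see.py
```

```text
[[ 0.0816  0.9941 -0.0713  0.5732]
 [ 0.707  -0.1082 -0.6989 -0.2405]
 [-0.7025  0.0066 -0.7117  0.1905]] [ 0.  -0.  -0.9] 27.125
wrist pad 844 [ 0.5661 -0.2757  0.1492] [ 0.546 -0.32   0.12 ] [ 0.58  -0.264  0.156]
scene pad 58 [ 0.5719 -0.2756  0.1493] [ 0.558 -0.291  0.141] [ 0.582 -0.265  0.156]
scene pull 239 [ 0.464  -0.3106  0.3406] [ 0.441 -0.317  0.317] [ 0.48  -0.3    0.355]
scene edge [ 0.4729 -0.3124  0.3098]
top pad 58 [ 0.5643 -0.2763  0.1496] [ 0.552 -0.287  0.131] [ 0.576 -0.264  0.16 ]
top pull 95 [ 0.4542 -0.3009  0.3475] [ 0.438 -0.311  0.319] [ 0.474 -0.295  0.356]
top edge [ 0.4518 -0.3035  0.3109]
```

The stay is unlocked: the pad moved 31 mm and the lid leaned in about 0.1 rad. Next I'll grip the pull from above.

Call:
arm_command(
  increments=[
    [[0,0,-4],[0,0,0],-1],
    [[0,0,-4],[0,0,0],-1],
    [[0,0,0],[0,9,0],-1],
    [[0,0,0],[0,9,0],-1],
    [[0,0,0],[0,9,0],-1],
    [[0,0,0],[0,9,0],-1],
    [[0,0,0],[0,9,0],-1],
    [[0,0,-6],[0,0,0],-1],
    [[0,0,-6],[0,0,0],-1],
    [[-3.3,-3.7,0],[0,0,0],-1],
    [[-3.3,-3.7,0],[0,0,0],-1],
    [[0,0,0],[0,0,0],-1],
  ],
)

```text
clock: 28.78
tcp_pos: [0.4912, -0.2516, 0.3631]
orientation: [-0.001, 0.75, 0.662, -0.0]
contact_force: [0.4, 0.1, 0.4]
grip_width: 0.996
gripper_force: 0.0
```

```bash
python3 see.py; python3 - <<'E'
from h import *
print(to([.455,-.303,.291],83.5),manip.get_obs()["q"].round(2))
E
```

```text
[[ 0.1238  0.9923 -0.0026  0.4912]
 [ 0.9923 -0.1238  0.0016 -0.2516]
 [ 0.0013 -0.0028 -1.      0.3631]] [0.4 0.1 0.4] 28.775
wrist pad 340 [ 0.5655 -0.2771  0.1509] [ 0.553 -0.29   0.144] [ 0.58  -0.265  0.157]
wrist pull 1514 [ 0.4597 -0.3011  0.3407] [ 0.44  -0.31   0.317] [ 0.478 -0.297  0.354]
wrist edge [ 0.4644 -0.306   0.311 ]
scene pad 58 [ 0.5718 -0.2755  0.1492] [ 0.558 -0.291  0.143] [ 0.582 -0.266  0.156]
scene pull 244 [ 0.4639 -0.3104  0.3405] [ 0.442 -0.317  0.317] [ 0.48  -0.299  0.354]
scene edge [ 0.47   -0.3119  0.3097]
top pad 54 [ 0.5651 -0.275   0.1482] [ 0.555 -0.285  0.128] [ 0.576 -0.263  0.157]
(array([-6.09, -3.31,  7.24]), array([-0.03, -0.24, -0.1 ])) [ 1.    0.24 -0.78  1.56  0.17  1.41  0.08]
```

Call:
arm_command(
  increments=[
    [[-2.8,-1.3,0],[0,0,0],-1],
    [[-2.8,-1.3,0],[0,0,0],-1],
    [[0,0,2.5],[0,0,0],-1],
    [[0,0,2.5],[0,0,0],-1],
    [[0,0,1.5],[0,0,0],-1],
    [[0,0,0.7],[0,0,0],-1],
    [[0,0,0],[0,0,0],0.2],
    [[0,0,0],[0,0,0],1],
    [[0,0,0],[0,0,0],1],
    [[0,0,0],[0,0,0],1],
    [[0,0,0],[0,0,0],1],
    [[0,0,0],[0,0,0],1],
  ],
)

```text
clock: 30.42
tcp_pos: [0.4578, -0.2991, 0.292]
orientation: [-0.005, 0.747, 0.665, -0.002]
contact_force: [-16.7, 3.5, 12.5]
grip_width: 0.45
gripper_force: 30.0
```

```bash
python3 - <<'E'
from h import *
T=tool(); print(T[:3].round(4)); g=T[:3,3]-.049*T[:3,2]; print("grasp",g.round(4),manip.get_obs()["wrist_torque"].round(2))
b=np.radians(1.6+5.2*np.arange(18)); r=.228
print(np.c_[np.degrees(b)[1:],np.diff(np.sin(b))*r*100,-np.diff(np.cos(b))*r*100].round(2))
E
```

```text
[[ 0.1167  0.9931 -0.0095  0.4578]
 [ 0.9932 -0.1166  0.0042 -0.2991]
 [ 0.003  -0.01   -0.9999  0.292 ]]
grasp [ 0.4583 -0.2993  0.341 ] [0.73 3.55 0.01]
[[ 6.8   2.06  0.15]
 [12.    2.04  0.34]
 [17.2   2.    0.52]
 [22.4   1.95  0.7 ]
 [27.6   1.87  0.87]
 [32.8   1.79  1.04]
 [38.    1.69  1.2 ]
 [43.2   1.57  1.35]
 [48.4   1.44  1.48]
 [53.6   1.3   1.61]
 [58.8   1.15  1.72]
 [64.    0.99  1.82]
 [69.2   0.82  1.9 ]
 [74.4   0.65  1.97]
 [79.6   0.47  2.02]
 [84.8   0.28  2.05]
 [90.    0.09  2.07]]
```

Call:
arm_command(
  increments=[
    [[0,-0.15,0],[0,0,0],1],
    [[1,0,0.05],[0,0,0],1],
    [[2.05,0,0.2],[0,0,0],1],
    [[2,0,0.4],[0,0,0],1],
    [[2,0,0.6],[0,0,0],1],
    [[1.95,0,0.7],[0,0,0],1],
  ],
)

```text
clock: 31.18
tcp_pos: [0.468, -0.209, 0.2728]
orientation: [-0.003, 0.747, 0.665, -0.002]
contact_force: [-11.1, 1.2, 5.7]
grip_width: 0.449
gripper_force: 30.0
```

```bash
cat > lid.py <<'E'
from h import *
T=tool(); o=manip.get_obs(); g=T[:3,3]-.049*T[:3,2]; print("grasp",g.round(4),"F tool",(T[:3,:3].T@o["contact_force"]).round(1),o["wrist_torque"].round(2),o["grip_width"].round(3))
c=cam("scene"); C=cloud(c); h=cv2.cvtColor(c["frame"],cv2.COLOR_RGB2HSV)
# lid outer face tilt: yellow points in the middle of the lid outer panel
k=(h[...,0]>14)&(h[...,0]<29)&(h[...,1]>140)&(C[...,0]>.36)&(C[...,0]<.56)&(C[...,1]>-.4)&(C[...,1]<0)&(C[...,2]>.12)&(C[...,2]<.36)
P=C[k]; u=P[:,:2]@[.113,.9935]; P2=np.c_[u,P[:,2]]
from scipy.optimize import least_squares
f=least_squares(lambda p:P2@[np.cos(p[0]),-np.sin(p[0])]-p[1],[np.arctan2(np.ptp(u),np.ptp(P[:,2])),-.3],loss="cauchy",f_scale=.003); print("lid lean deg",np.degrees(f.x[0]).round(1),len(P))
E
python3 lid.py
```

```text
Traceback (most recent call last):
  File "lid.py", line 2, in <module>
    T=tool(); o=manip.get_obs(); g=T[:3,3]-.049*T[:3,2]; print("grasp",g.round(4),"F tool",(T[:3,:3].T@o["contact_force"]).round(1),o["wrist_torque"].round(2),o["grip_width"].round(3))
                                                                                                                                                               ^^^^^^^^^^^^^^^^^^^^^
AttributeError: 'float' object has no attribute 'round'
```

Call:
arm_command(
  increments=[
    [[1.87,-0.15,1],[0,0,0],1],
    [[1.79,-0.1,1.1],[0,0,0],1],
    [[1.69,0,1.2],[0,0,0],1],
    [[1.57,0,1.35],[0,0,0],1],
    [[1.44,0,1.5],[0,0,0],1],
    [[1.3,0,1.6],[0,0,0],1],
  ],
)

```text
clock: 31.92
tcp_pos: [0.4794, -0.1105, 0.1956]
orientation: [-0.002, 0.746, 0.666, 0.001]
contact_force: [-2.5, 3.7, 2.5]
grip_width: 0.454
gripper_force: 30.0
```

```bash
sed -i 's/o\["grip_width"\].round(3)/o["grip_width"]/' lid.py; python3 lid.py
```

```text
grasp [ 0.4794 -0.1107  0.2446] F tool [ 3.4 -2.9 -2.5] [ 0.51  0.59 -0.01] 0.4538168233560581
lid lean deg 54.7 6371
```

Call:
arm_command(
  increments=[
    [[1.1,0,1.6],[0,0,0],1],
    [[0.95,0,1.8],[0,0,0],1],
    [[0.8,0,1.9],[0,0,0],1],
    [[0.6,0,1.95],[0,0,0],1],
    [[0.45,0,2],[0,0,0],1],
    [[0.25,0,2],[0,0,0],1],
    [[0.1,0,1.3],[0,0,0],1],
    [[0,0,0.5],[0,0,0],1],
    [[0,0,0.3],[0,0,0],1],
  ],
)

```text
clock: 33.1
tcp_pos: [0.4844, -0.0664, 0.062]
orientation: [-0.003, 0.746, 0.666, 0.002]
contact_force: [-3.6, 11.5, 0.1]
grip_width: 0.45
gripper_force: 30.0
```

```bash
sed -i 's/C\[...,2\]>.12)/C[...,2]>.09)/; s/C\[...,1\]<0)/C[...,1]<-.1)/' lid.py; python3 lid.py
```

```text
grasp [ 0.4844 -0.0667  0.111 ] F tool [11.1 -4.8  0. ] [ 1.95  0.53 -0.07] 0.4502123046150908
lid lean deg 89.6 5641
```

Call:
arm_command(
  increments=[
    [[0.2,0,0.3],[0,0,0],1],
    [[0,0,0.3],[0,0,0],1],
    [[0,0,0],[0,0,0],1],
  ],
)

```text
clock: 33.52
tcp_pos: [0.4844, -0.0668, 0.0587]
orientation: [-0.001, 0.746, 0.666, 0.0]
contact_force: [-15.4, 5.3, 33.4]
grip_width: 0.453
gripper_force: 30.0
```

```bash
python3 lid.py
```

```text
grasp [ 0.4845 -0.0669  0.1077] F tool [  3.6 -16.  -33.4] [ 0.86  3.07 -0.03] 0.4526090845705819
lid lean deg 89.9 5624
```

Reaction of 33 N upward: the lid is shut on its stop. I'll release and withdraw.

Call:
arm_command(
  increments=[
    [[0,0,-0.4],[0,0,0],1],
    [[0,0,0],[0,0,0],-0.5],
    [[0,0,0],[0,0,0],-1],
    [[0,0,0],[0,0,0],-1],
    [[0,0,0],[0,0,0],-1],
    [[0,0,0],[0,0,0],-1],
    [[0,0,-2],[0,0,0],-1],
    [[0,0,-5],[0,0,0],-1],
    [[0,0,-6],[0,0,0],-1],
    [[0,0,-6],[0,0,0],-1],
    [[0,0,0],[0,0,0],-1],
  ],
)

```text
clock: 34.95
tcp_pos: [0.4884, -0.0683, 0.2561]
orientation: [0.003, 0.746, 0.666, 0.004]
contact_force: [-0.2, -0.4, -0.5]
grip_width: 1.001
gripper_force: 0.0
```

```bash
python3 lid.py; python3 - <<'E'
from h import *
a=pickle.load(open("scene.pkl","rb")); s=cam("scene"); C=cloud(s); h=cv2.cvtColor(s["frame"],cv2.COLOR_RGB2HSV)
k=(h[...,2]<60)&(abs(C[...,0]-.485)<.05)&(abs(C[...,1]+.075)<.04)&(C[...,2]>.06); print("pull",C[k].mean(0).round(4),C[k].max(0).round(3))
k=(cv2.inRange(h,(105,130,40),(125,255,255))>0)&(C[...,1]>.2)&(C[...,1]<.55)&(C[...,0]<.6)&(C[...,0]>.25); print("funnel",np.percentile(C[k],[2,50,98],axis=0).round(3).tolist())
# bystanders unchanged?
for n,(u,v) in dict(reagent=(358,262),jar_a=(373,245),jar_b=(346,293),tape=(267,210),dish=(246,244)).items():
    p=slice(v-12,v+12),slice(u-12,u+12); print(n,np.abs(a["frame"][p].astype(int)-s["frame"][p]).mean().round(1))
print(manip.get_obs()["contact_force"].round(1))
E
```

```text
grasp [ 0.4879 -0.0683  0.3051] F tool [-0.4 -0.2  0.5] [-0.04 -0.11  0.01] 1.0011919097347317
lid lean deg 89.8 5607
pull [ 0.4908 -0.0904  0.4575] [ 0.535 -0.035  0.671]
funnel [[0.358, 0.311, 0.013], [0.404, 0.384, 0.071], [0.456, 0.42, 0.093]]
reagent 3.4
jar_a 3.9
jar_b 3.8
tape 10.4
dish 33.1
[-0.4  0.9 -0.6]
```

```bash
python3 -c "
from workcell import manip
print(manip.close_job())"
```

```text
the job is handed in; nothing more can be done
None
```

I handed the job in at about 35 s, and the hand-in returned no verdict. The scoop and funnel are in the tray and the lid is lowered and shut. All six balls left the scoop and none were visible in the funnel, but I did not see them in the tube.

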